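# Park the spray nozzle in its sloping rest and set it four clicks open

## Robot

A 6-joint arm with a two-finger parallel gripper is mounted at the origin on the work surface. World frame = base frame: x ahead of the robot, y to its left, z up, the work surface at z = 0. Lengths are in m, angles in rad, forces in N, time in s.
With the tool pointing down it reaches from about 0.275 to 0.775 m from the base axis. Payload 14.6 kg.
Tool frame: the origin (TCP) lies on the centre line of the jaws, within the pads' length; the fingertips stand 14 mm ahead of it and the grasp point (between the pads) lies 5 mm behind it; z points along the fingers, y is the direction in which the jaws open and shut (so a half turn about z gives the same grasp; the last joint's range is limited). The gripper opens to 85 mm and grips with 20 to 120 N. Pads are 22 mm wide; open, the fingers measure 114 mm over their backs; the gripper's body (76 mm by 85 mm) begins 54 mm behind the grasp point. The pads swing forward as they close: fully open they stand 13 mm farther back than shut.
Start: joints at [-0.155, 0.263, -0.048, 1.259, 0, 1.415], TCP at [0.525, -0, 0.245] pointing down, gripper open.
Joint ranges: [-2.65, 2.65], [-0.89, 1.7], [-1.18, 1.37], [-2.13, 2.11], [-1.35, 1.29], [-3.14, 3.14]. Speed limits (rad/s): [1.89, 1.89, 2.57, 2.79, 3.14, 3.14].

## Interface

Orientations are given as a unit quaternion [x, y, z, w].
In Python, from rig import robot, read_camera, calibration, workorder, search_frame, regions_of gives the robot as it stands.
- The arm moves only by the tool carry_out, never from a script. Its argument "motion" is a list of rows, each a list of 5 numbers: the shift along the tool's x, y, z in mm, then the turn about the tool's z in rad, then the opening, from -1 (shut) to 1 (fully open). A call has exactly 5 rows; each row is the pose to reach, as a shift and turn from the pose commanded when the call began, along the tool's axes at that moment; what a row does not reach only later rows make up. A row lasts 1/10 s, in which the tool goes at most 50 mm and 8.59 degrees, less where a joint would pass 70% of its speed; a pose out of reach is approached as far as the arm can. A call with a gripper value outside its range is refused whole. The fingers move at their own pace and stop on an object; "force" is the grip in N (left out, the last holds). Time passes only in rows, so rows that repeat a pose let the fingers close, or fill a call up. It gives the time, the measured TCP pose, the force and the opening at its end, in the units of the state.
- robot.get_obs(): the state, without advancing time (a new reading comes with each control period).
- read_camera(name): name is "scene" or "side" or "wrist"; returns (picture, depth): 420x560x3 uint8, red, green, blue; 420x560 float32, m along the optical axis (not along the pixel's ray), 0 where there is no reading.
- calibration(name): a dict with "fovy" (degrees; the focal length in pixels is half the picture's height over the tangent of half this angle, whatever the lens; pixels are square), "cx", "cy" (the principal point, pixels), "R" (3x3) and "t" (3): a world point X has camera coordinates R X + t. Camera axes: x right, y down, z forward; pixel columns grow to the right and rows downward; lengths in m; the calibration is good to about 2 mm. A picture is of the moment at which its call begins: read the wrist's pose just before it. calibration takes no time and is no camera call; for the wrist camera it gives the pose at the moment of the call.
- workorder.job_done(): hands the job in, once; it reports no verdict.
Trained networks look in the newest picture that a camera, given by its name, has taken for a name from the list of things; names that differ only in an ending like _2 or _b are one class to them, and where a whole thing is asked for, a point or a joint stands for the part that bears it (a point fixed in the world has none). Each returns a list of dicts, best first, with "confidence" (0 to 1); they miss things now and then, are a little off and sometimes report something else, mostly with a low value. They report only what shows in the picture. A call takes as long as a camera call. They do not tell look-alikes from the thing itself.
- search_frame(camera, thing): "rect" ([left, top, right, bottom] in pixels, round what is visible of it).
- regions_of(camera, thing): "region" (420x560 bool, what is visible of it) and "rect" ([left, top, right, bottom] in pixels, round what is visible of it).
The state is a dict: "time_s": time; "joints": joint angles; "joint_velocities": joint speeds; "joint_efforts": joint torques, N m; "tool_pos": TCP position; "tcp_rot": TCP orientation; "force": force on the tool from outside, world axes, zero at the start; "torque": the same for the moment, N m; "finger_gap": opening from 0.0 (shut) to 1.0 (fully open).
Only numpy, scipy, OpenCV 4.12 (cv2) and the standard library are available. Lean on these libraries where they do the work, as an engineer would, in place of code of your own. Each camera call takes 0.05 s, during which the arm holds its last target. There are 200 camera calls.

## Task

Lay the green spray nozzle in its sloping rest, nose up and tail against the foot stop, and let go of it. Then turn its front ring clockwise, as seen looking at the nose, until it comes up against its stop (shut), and open it again by exactly four clicks; leave the nozzle lying in the rest and the other things on the shelf where they are.

Things in the scene. Friction and masses are not known exactly. Their poses are not given: they have to be found in the camera images.
- nozzle: Straight green spray nozzle, 0.27 kg, 187 mm long, lying flat at the start. Origin on the axis, mid-grip; +x along the axis to the nose, +z up as it lies. Along x, in mm: dark tail -85 to -50, diameter 25; rectangular grip with black flanks -50 to 50, 36 wide (y), 34 high (z); dark neck to 66, diameter 21; then the turning ring. Balances about 10 mm ahead of the origin.
- ring_mid (a point): Middle of the green ribbed ring, on the axis, 81 mm ahead of the nozzle's origin; turns with it, +x to the nose. Ring 32 mm in diameter, 30 mm long (15 either way), dark tip 22 mm in diameter and 6 mm long ahead of it. One rib is white; it does not tell the setting, as the ring is pressed on in any position. The ring creeps forward 0.3 mm a click opened, too little to read: the stop must be felt.
- ring_tip (a point): Front end of the ring's dark tip, on the axis, 21 mm ahead of ring_mid; turns with the ring. Clockwise (looking at the nose) shuts, to a hard stop; anticlockwise opens: 30 degrees a click, 8 clicks between the stops. The shut stop is itself a click rest. A click takes some 0.06 N m; let go, the ring snaps into the nearest rest. At the start it stands 2 to 5 clicks open.
- rest_seat (a point): Where the seated nozzle's origin lies, 105 mm above the shelf; its axes are those of the seated nozzle: +x up the 60 degree slope to the nose, +z square off the slope. Two yellow U saddles hold the grip, at x -49 to -29 and 26 to 46 mm: 39 mm wide inside, floor at z -17, walls to z +4, flared lips to z +13 mm, 62 mm over all. Between them the sides are free, with only a 14 mm wide spine below z -23 mm.
- rest: Grey bracket screwed to the shelf: base plate 170 (x) x 90 x 8 mm, origin under its middle, rest_seat straight above. The slope rises to its -x, roughly towards the robot, so the seated nose points up and at the robot and the ring stands free above the upper saddle. A yellow foot stop 40 mm wide at the lower end carries the tail's end; a post stands under the upper saddle.
- pump: Bystander: aluminium bike pump, 330 mm long along its x, 32 mm high, lying on the shelf. Origin under its middle.
- saucer: Bystander: white ceramic saucer, 144 mm across, 20 mm high. Origin under its middle.
- fork: Bystander: stainless hand fork with a wooden grip, 285 mm long along its x (tines to +x), 64 mm wide, lying on the shelf. Origin under its middle.
There are look-alikes about, which are no part of the job. Of the things that look like the rest, the smallest one is meant.

How it is judged:
By the outcome, as a careful person would: the job done as asked, in the order asked, and still so for the second after the job is handed in, with the robot touching nothing.
It also fails if it takes over 67 s, if anything falls off the work surface, if the arm or the gripper's body presses on something with over 40 N, if the wrist force passes 120 N, or if a joint passes its speed limit or range.

## Working session

There is one attempt and no reset: what is moved stays moved. The work goes in short steps, Python scripts to look and compute and a tool call to move; the robot and the scene stay as the last step left them, time stands still between calls to the robot, and variables do not carry over. Pictures are saved under pics/ and viewed, about 8 in all and at most 12, crops included, and the job is handed in when it is done.

Besides the shell and the picture viewer there is one more tool, called after "Call:" as name(argument=value, ...), one argument or row to a line, values as JSON. carry_out: Moves the arm, as the interface text tells. Its arguments: {"type":"object","properties":{"motion":{"type":"array"},"force":{"type":"number"}},"required":["motion"]}

```bash
mkdir -p pics; ls
cat > h.py <<'E'
import numpy as np, cv2
from rig import robot, read_camera, calibration, workorder, search_frame, regions_of
from scipy.spatial.transform import Rotation as Ro
def cloud(cam,depth,mask=None):
    c=calibration(cam); f=depth.shape[0]/2/np.tan(np.radians(c['fovy'])/2)
    v,u=np.nonzero((depth>0)&(mask if mask is not None else True))
    z=depth[v,u]; P=np.c_[(u-c['cx'])*z/f,(v-c['cy'])*z/f,z]
    return (P-np.array(c['t']))@np.array(c['R']), u, v
def proj(cam,X,shape=420):
    c=calibration(cam); f=shape/2/np.tan(np.radians(c['fovy'])/2)
    p=np.atleast_2d(X)@np.array(c['R']).T+np.array(c['t'])
    return np.c_[p[:,0]/p[:,2]*f+c['cx'],p[:,1]/p[:,2]*f+c['cy']]
E
python3 - <<'E'
from h import *
ims=[]
for cam in ['scene','side']:
    im,d=read_camera(cam); cv2.imwrite(f'pics/{cam}0.png',im[:,:,::-1]); ims.append(im)
    for n in ['nozzle','rest','pump','saucer','fork','ring_mid']:
        for r in regions_of(cam,n)[:4]:
            m=r['region']; P,_,_=cloud(cam,d,m)
            print(cam,n,round(r['confidence'],2),np.round(r['rect']),m.sum(),np.round(np.median(P,0),3),np.round(np.percentile(P,2,axis=0),3),np.round(np.percentile(P,98,axis=0),3))
print(robot.get_obs())
E
```

```text
pics
scene nozzle 0.67 [228. 186. 282. 198.] 526 [ 0.582 -0.136  0.024] [ 0.499 -0.18  -0.001] [ 0.656 -0.098  0.035]
scene rest 0.97 [257. 202. 320. 264.] 1642 [0.589 0.159 0.011] [0.518 0.104 0.   ] [0.677 0.198 0.14 ]
scene rest 0.75 [298. 151. 368. 221.] 2077 [0.349 0.04  0.025] [ 0.259 -0.04   0.001] [0.459 0.094 0.182]
scene rest 0.62 [378. 264. 470. 369.] 4352 [0.445 0.591 0.011] [ 0.334  0.526 -0.   ] [0.546 0.647 0.181]
scene pump 0.76 [170. 153. 256. 178.] 692 [ 0.649 -0.378  0.022] [ 0.477 -0.401 -0.001] [ 0.791 -0.364  0.032]
scene saucer 0.97 [182. 216. 230. 243.] 982 [ 0.797 -0.035  0.008] [ 0.736 -0.09   0.   ] [0.862 0.037 0.02 ]
scene fork 0.96 [298. 270. 399. 312.] 821 [0.526 0.402 0.017] [0.398 0.352 0.003] [0.663 0.419 0.028]
scene ring_mid 0.6 [271. 185. 286. 198.] 90 [ 0.511 -0.104  0.023] [ 0.491 -0.119  0.007] [ 0.526 -0.093  0.033]
side nozzle 0.67 [270. 152. 320. 181.] 640 [ 0.576 -0.135  0.028] [ 0.496 -0.179  0.003] [ 0.657 -0.096  0.036]
side rest 0.8 [243. 197. 314. 263.] 2453 [0.583 0.162 0.009] [ 0.516  0.079 -0.001] [0.678 0.199 0.142]
side rest 0.68 
[... 848 characters left out ...]
6]
{'time_s': 0.7, 'joints': array([-1.55315119e-01,  2.63104709e-01, -4.82832093e-02,  1.25937274e+00,
       -1.31141225e-05,  1.41551049e+00]), 'joint_velocities': array([ 0.00125656,  0.00161527,  0.00039294, -0.00075867,  0.00148802,
       -0.00024041]), 'joint_efforts': array([ 7.68428872e-04, -6.37308812e+01,  3.84736276e+01,  1.06621672e-03,
       -5.52685049e-05,  5.67689938e-05]), 'tool_pos': array([ 5.25021942e-01, -2.02000219e-05,  2.45282010e-01]), 'tcp_rot': array([7.07117135e-01, 7.07096427e-01, 5.20940625e-06, 1.82716771e-05]), 'force': array([-0.3919596 , -0.51217168,  0.10172367]), 'torque': array([-0.01834212,  0.01781171,  0.01196847]), 'finger_gap': 1.0031953354845164}
```

Run:
```python
from h import *
s=cv2.imread('pics/scene0.png')[145:275,165:385]; t=cv2.imread('pics/side0.png')[140:270,200:420]
w,d=read_camera('wrist')
a=np.vstack([cv2.resize(s,None,fx=2.2,fy=2.2,interpolation=cv2.INTER_CUBIC),cv2.resize(t,None,fx=2.2,fy=2.2,interpolation=cv2.INTER_CUBIC)])
b=cv2.resize(w[:,:,::-1],(316,237)); b=np.vstack([b,np.zeros((a.shape[0]-237,316,3),np.uint8)])
cv2.imwrite('pics/c0.png',np.hstack([a,b])); print(np.hstack([a,b]).shape)
c=calibration('wrist'); R=np.array(c['R']);print('cam pos',-R.T@np.array(c['t']),'dir',R[2],c['fovy'])
```

```text
(572, 800, 3)
cam pos [0.52595478 0.07864579 0.3729387 ] dir [-3.74789291e-04 -3.09942787e-01 -9.50755136e-01] 65.85415523951539
```

View pics/c0.png

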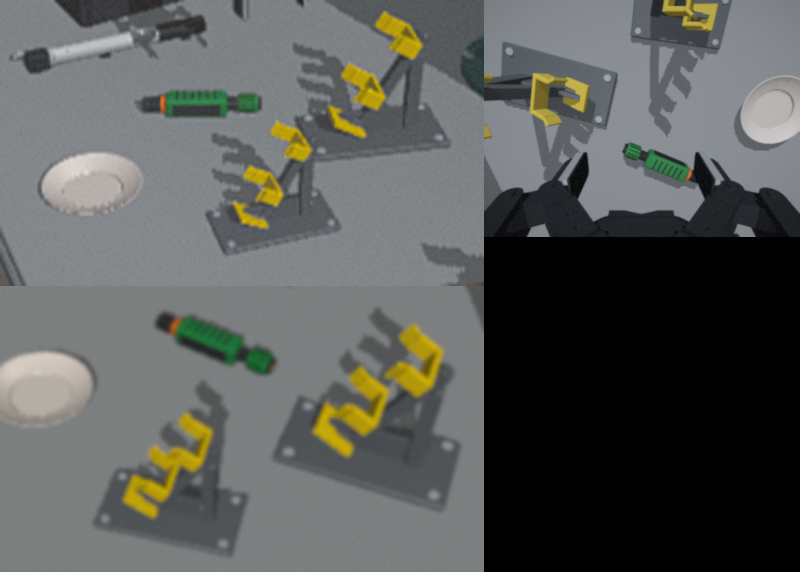

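Run:
```python
from h import *
for cam in ['scene','side','wrist']:
    im,d=read_camera(cam); P,u,v=cloud(cam,d)
    rgb=im[v,u].astype(int)
    box=lambda x0,x1,y0,y1:(P[:,0]>x0)&(P[:,0]<x1)&(P[:,1]>y0)&(P[:,1]<y1)
    n=box(.45,.7,-.22,-.06)&(P[:,2]>.013)&(P[:,2]<.05)
    (c,s,a)=cv2.minAreaRect(P[n][:,:2].astype(np.float32)*1000); print(cam,'noz',n.sum(),np.round(c,1),np.round(s,1),round(a,1),np.percentile(P[n][:,2],[50,98]).round(4))
    g=n&(rgb[:,1]>rgb[:,0]*1.5)&(rgb[:,1]>rgb[:,2]*1.3)
    Q=P[g][:,:2]; 
    if len(Q)>20:
        w,V=np.linalg.eigh(np.cov(Q.T)); e=V[:,1]; e=e if e[0]<0 else -e
        t=(Q-Q.mean(0))@e; print('  green axis',np.degrees(np.arctan2(e[1],e[0])).round(1),'ext',(Q.mean(0)+e*t.min()).round(4),(Q.mean(0)+e*t.max()).round(4))
    b=box(.47,.72,.05,.25)&(P[:,2]>.004)&(P[:,2]<.012)&(rgb.max(1)-rgb.min(1)<40)
    if b.sum()>30:
        (c,s,a)=cv2.minAreaRect(P[b][:,:2].astype(np.float32)*1000); print('  base',b.sum(),np.round(c,1),np.round(s,1),round(a,1))
    y=box(.47,.72,.05,.25)&(P[:,2]>.02)&(rgb[:,0]>rgb[:,2]*2)
    if y.sum()>30:
        Y=P[y]; hi=Y[Y[:,2]>.11]; lo=Y[(Y[:,2]<.06)]
        print('  yellow',y.sum(),'up',((hi.min(0)+hi.max(0))/2).round(3) if len(hi) else 0,'lo',((lo.min(0)+lo.max(0))/2).round(3) if len(lo) else 0, Y[:,2].max())
```

```text
scene noz 418 [ 577.  -138.3] [ 38.  186.4] 63.5 [0.0265 0.0355]
  green axis 153.3 ext [ 0.626  -0.1625] [ 0.497  -0.0978]
  base 678 [597. 146.] [198.3 242.4] 87.5
  yellow 380 up [0.572 0.152 0.133] lo [0.625 0.149 0.041] 0.14990163102501072
side noz 576 [ 574.4 -141. ] [ 39.6 188.5] 64.3 [0.0291 0.0359]
  green axis 154.4 ext [ 0.6274 -0.1622] [ 0.496  -0.0993]
  base 1195 [594.1 115.9] [162.8 225.3] 82.0
  yellow 545 up [0.574 0.154 0.132] lo [0.623 0.151 0.04 ] 0.1514594445700895
wrist noz 3707 [ 572.2 -142.3] [ 35.7 184.6] 65.1 [0.0309 0.0342]
  green axis 154.6 ext [ 0.6257 -0.1648] [ 0.4949 -0.1027]
  base 8385 [577.5 112.5] [125.1 213.2] 89.9
  yellow 2969 up [0.571 0.133 0.135] lo [0.608 0.144 0.04 ] 0.15141888364373726
```

Run:
```python
from h import *
for cam in ['scene','side','wrist']:
    im,d=read_camera(cam)
    for r in regions_of(cam,'rest'):
        P,u,v=cloud(cam,d,r['region']); 
        m=P.mean(0)
        if not(.5<m[0]<.7 and .08<m[1]<.22): continue
        rgb=im[v,u].astype(int)
        b=(P[:,2]>.004)&(P[:,2]<.012)&(rgb.max(1)-rgb.min(1)<30)
        k=np.zeros(d.shape,np.uint8); k[v[b],u[b]]=1
        k=cv2.morphologyEx(k,cv2.MORPH_OPEN,np.ones((2,2)))
        Q=P[b][k[v[b],u[b]]>0]
        (c,s,a)=cv2.minAreaRect(Q[:,:2].astype(np.float32)*1000); print(cam,r['confidence'],len(Q),np.round(c,1),np.round(s,1),round(a,1))
        # yellow parts by height
        y=(rgb[:,0]>rgb[:,2]*2); k[:]=0; k[v[y],u[y]]=1
        n,l=cv2.connectedComponents(k)
        for i in range(1,n):
            Y=P[y][l[v[y],u[y]]==i]
            if len(Y)>40: print('   Y',len(Y),((Y.min(0)+Y.max(0))/2).round(4),np.ptp(Y,0).round(3))
        print('  rect',r['rect'])
```

```text
scene 0.79 465 [597.6 155.6] [ 85.4 166. ] 81.6
   Y 150 [0.5718 0.1537 0.134 ] [0.045 0.064 0.033]
   Y 151 [0.5905 0.1197 0.0396] [0.089 0.117 0.089]
   Y 75 [0.6312 0.1301 0.0187] [0.04  0.083 0.036]
  rect [257.4, 203.4, 318.1, 264.2]
side 0.71 982 [594.9 153.7] [ 87.6 165.2] 81.8
   Y 579 [0.6023 0.0845 0.0734] [0.098 0.195 0.155]
  rect [242.7, 198.3, 311.4, 260.1]
wrist 0.84 8036 [596. 145.] [ 81.6 167.9] 82.6
   Y 3119 [0.6006 0.1412 0.0791] [0.099 0.05  0.145]
  rect [258.3, 0.0, 441.1, 89.9]
```

Call:
carry_out(
  motion=[
    [-30,-5,20,-0.15,1],
    [-60,-10,50,-0.3,1],
    [-90,-15,80,-0.45,1],
    [-108,-18,100,-0.6,1],
    [-108,-18,120,-0.75,1],
  ],
)

```text
time_s: 1.7
tool_pos: [0.5066, -0.11, 0.1243]
tcp_rot: [0.397, 0.918, -0.0, -0.0]
force: [0.9, 0.2, -0.3]
finger_gap: 1.0
```

Run:
```python
from h import *
o=robot.get_obs(); print(o['time_s'],o['joints'].round(3),o['tool_pos'].round(4),Ro.from_quat(o['tcp_rot']).as_matrix().round(3))
```

```text
1.7 [-0.371  0.321 -0.308  0.942 -0.     0.446] [ 0.5066 -0.11    0.1243] [[-0.684  0.729 -0.   ]
 [ 0.729  0.684 -0.   ]
 [-0.    -0.    -1.   ]]
```

Call:
carry_out(
  motion=[
    [0,0,10,-0.13,1],
    [0,0,20,-0.26,1],
    [0,0,35,-0.372,1],
    [0,0,45,-0.372,1],
    [0,0,45,-0.372,1],
  ],
)

```text
time_s: 2.2
tool_pos: [0.5064, -0.1078, 0.0792]
tcp_rot: [0.224, 0.975, 0.0, -0.001]
force: [-0.7, 1.2, 0.4]
finger_gap: 0.999
```

Run:
```python
from h import *
o=robot.get_obs(); print(o['tool_pos'],Ro.from_quat(o['tcp_rot']).as_matrix()[:,0].round(3))
im,d=read_camera('wrist'); cv2.imwrite('pics/w1.png',im[:,:,::-1]); P,u,v=cloud('wrist',d); rgb=im[v,u].astype(int)
g=(P[:,0]>.45)&(P[:,0]<.7)&(P[:,1]<-.06)&(P[:,1]>-.25)&(P[:,2]>.01)&(P[:,2]<.04)&(rgb[:,1]>rgb[:,0]*1.5)&(rgb[:,1]>rgb[:,2]*1.3)
Q=P[g][:,:2]; w,V=np.linalg.eigh(np.cov(Q.T)); e=V[:,1]; e=e if e[0]<0 else -e; t=(Q-Q.mean(0))@e
print(g.sum(),np.degrees(np.arctan2(e[1],e[0])),Q.mean(0)+e*t.min(),Q.mean(0)+e*t.max(), (Q.mean(0)+e*(t.max()-.015)))
```

```text
[ 0.50635371 -0.10775695  0.07924794] [-0.899  0.437  0.002]
6807 155.58029494902456 [ 0.59680829 -0.15486023] [ 0.49208672 -0.10731299] [ 0.50574484 -0.11351425]
```

View pics/w1.png

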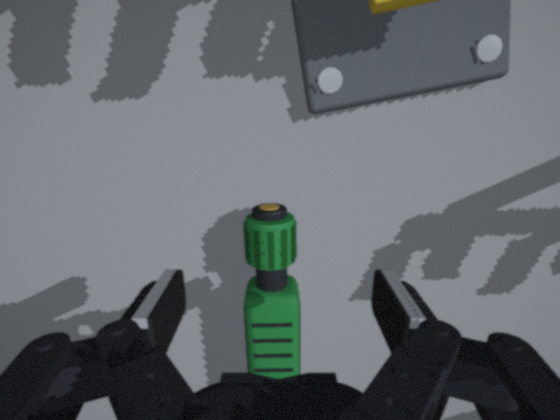

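Call:
carry_out(
  motion=[
    [-1,-4,15,0,1],
    [-1,-4,30,0,1],
    [-1,-4,45,0,1],
    [-1,-4,62,0,1],
    [-1,-4,62,0,1],
  ],
  force=25,
)

```text
time_s: 2.75
tool_pos: [0.5056, -0.1118, 0.0175]
tcp_rot: [0.224, 0.975, 0.0, -0.001]
force: [-0.0, 0.3, -0.1]
finger_gap: 1.0
```

Call:
carry_out(
  motion=[
    [0,0,0,0,-1],
    [0,0,0,0,-1],
    [0,0,0,0,-1],
    [0,0,0,0,-1],
    [0,0,0,0,-1],
  ],
  force=25,
)

```text
time_s: 3.25
tool_pos: [0.5065, -0.1121, 0.0188]
tcp_rot: [0.223, 0.975, -0.0, 0.0]
force: [-0.2, 1.2, 4.5]
finger_gap: 0.365
```

Call:
carry_out(
  motion=[
    [0,0,-20,0,-1],
    [0,0,-50,0,-1],
    [0,0,-90,0,-1],
    [0,0,-130,0,-1],
    [0,0,-170,0,-1],
  ],
)

```text
time_s: 3.75
tool_pos: [0.5056, -0.1118, 0.1898]
tcp_rot: [0.223, 0.975, 0.0, -0.0]
force: [1.3, -0.6, -2.6]
finger_gap: 0.363
```

Call:
carry_out(
  motion=[
    [0,0,-40,0,-1],
    [0,0,-70,0,-1],
    [0,0,-70,0,-1],
    [0,0,-70,0,-1],
    [0,0,-70,0,-1],
  ],
)

```text
time_s: 4.25
tool_pos: [0.5056, -0.1118, 0.257]
tcp_rot: [0.223, 0.975, 0.0, -0.001]
force: [-0.0, -0.7, -3.7]
finger_gap: 0.365
```

Run:
```python
from h import *
im,d=read_camera('scene'); im2,d2=read_camera('side')
o=robot.get_obs(); p=o['tool_pos']; print(p, o['force'],o['torque'],o['joints'].round(2))
out=[]
for cam,i in (('scene',im),('side',im2)):
    u,v=proj(cam,p)[0].astype(int); v=np.clip(v,60,360);u=np.clip(u,66,490)
    out.append(cv2.resize(i[v-60:v+60,u-66:u+66,::-1],None,fx=3,fy=3,interpolation=cv2.INTER_CUBIC))
cv2.imwrite('pics/l1.png',np.hstack(out))
for cam,i,dd in (('scene',im,d),('side',im2,d2)):
    P,u,v=cloud(cam,dd); rgb=i[v,u].astype(int)
    g=(np.linalg.norm(P-p,axis=1)<.22)&(rgb[:,1]>rgb[:,0]*1.5)&(rgb[:,1]>rgb[:,2]*1.3)
    Q=P[g]; U,S,V=np.linalg.svd(Q-Q.mean(0),full_matrices=False); e=V[0]; e=e if e[2]>0 else -e; print(cam,g.sum(),e.round(3),'elev',np.degrees(np.arcsin(e[2])),Q.min(0),Q.max(0))
```

```text
[ 0.50565598 -0.11185209  0.25707793] [ 0.6679006  -0.11482295 -2.69562203] [0.11872756 0.16106671 0.03413425] [-0.38  0.25 -0.04  1.29 -0.    0.07]
scene 208 [-0.896  0.422  0.137] elev 7.902237775422428 [ 0.4929262  -0.17741806  0.21817359] [ 0.62826102 -0.08730671  0.26732441]
side 385 [-0.88   0.448  0.156] elev 8.948489388913316 [ 0.48916222 -0.17241884  0.22171843] [ 0.6247704  -0.06575647  0.31196425]
```

View pics/l1.png

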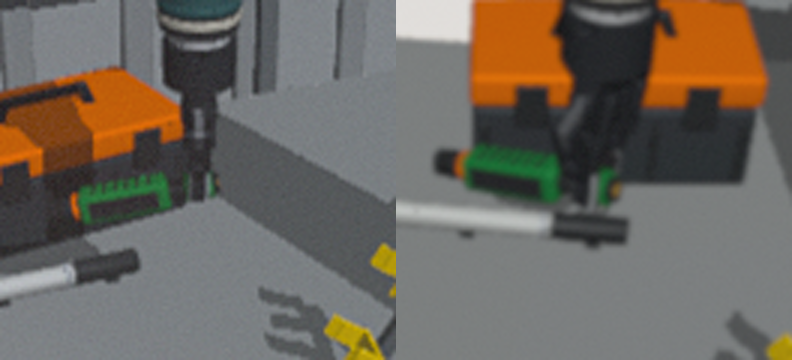

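Call:
carry_out(
  motion=[
    [0,0,0,0,-1],
    [0,0,40,0,-1],
    [0,0,-10,0,-1],
    [0,0,-10,0,-1],
    [0,0,-10,0,-1],
  ],
  force=20,
)

```text
time_s: 4.85
tool_pos: [0.5063, -0.1121, 0.2683]
tcp_rot: [0.223, 0.975, -0.0, 0.0]
force: [0.3, 0.4, -2.1]
finger_gap: 0.36
```

```bash
cat >> h.py <<'E'
def elev(cams=('side',),rad=.22):
    o=robot.get_obs(); p=o['tool_pos']; print('t',o['time_s'],p.round(4),o['force'].round(1),o['torque'].round(3),round(o['finger_gap'],3))
    for cam in cams:
        i,dd=read_camera(cam); P,u,v=cloud(cam,dd); rgb=i[v,u].astype(int)
        g=(np.linalg.norm(P-p,axis=1)<rad)&(rgb[:,1]>rgb[:,0]*1.5)&(rgb[:,1]>rgb[:,2]*1.3)
        Q=P[g]; Q=Q[np.linalg.norm(Q-np.median(Q,0),axis=1)<.12]; U,S,V=np.linalg.svd(Q-Q.mean(0),full_matrices=False); e=V[0]; e=e if e[2]>0 else -e
        print(cam,len(Q),e.round(3),'elev',np.degrees(np.arcsin(e[2])).round(1),'yaw',np.degrees(np.arctan2(e[1],e[0])).round(1),Q.min(0).round(3),Q.max(0).round(3))
E
python3 -c "
from h import *
elev(('scene','side'))"
```

```text
t 4.85 [ 0.5063 -0.1121  0.2683] [ 0.3  0.4 -2.1] [0.012 0.068 0.045] 0.36
scene 176 [-0.423  0.14   0.895] elev 63.6 yaw 161.6 [ 0.487 -0.128  0.144] [ 0.565 -0.088  0.279]
side 289 [-0.407  0.115  0.906] elev 65.0 yaw 164.2 [ 0.484 -0.124  0.147] [ 0.561 -0.09   0.281]
```

Call:
carry_out(
  motion=[
    [2,25,0,-0.03,-1],
    [4,60,0,-0.1,-1],
    [8,100,0,-0.18,-1],
    [14,140,0,-0.25,-1],
    [16,180,0,-0.305,-1],
  ],
  force=40,
)

```text
time_s: 5.45
tool_pos: [0.5704, 0.0587, 0.268]
tcp_rot: [0.07, 0.998, 0.0, 0.0]
force: [1.4, -0.7, -3.1]
finger_gap: 0.353
```

Run:
```python
from h import *
elev(('side',))
o=robot.get_obs(); print(Ro.from_quat(o['tcp_rot']).as_matrix()[:,0].round(3),o['joints'].round(3))
im,d=read_camera('wrist'); cv2.imwrite('pics/w2.png',im[:,:,::-1])
P,u,v=cloud('wrist',d); rgb=im[v,u].astype(int)
for r in regions_of('wrist','rest'): print(r['confidence'],np.round(r['rect']),np.median(cloud('wrist',d,r['region'])[0],0).round(3))
B=(P[:,0]>.49)&(P[:,0]<.71)&(P[:,1]>.08)&(P[:,1]<.23)
b=B&(P[:,2]>.004)&(P[:,2]<.0115)&(rgb.max(1)-rgb.min(1)<30)&(rgb.max(1)<110)
(c,s,a)=cv2.minAreaRect(P[b][:,:2].astype(np.float32)*1000); print('base',b.sum(),c,s,a)
y=B&(rgb[:,0]>rgb[:,2]*2)&(rgb[:,1]>rgb[:,2]*1.5)&(P[:,2]>.02)
# seat frame analysis
for yaw in (171.6,):
    h=np.array([np.cos(np.radians(yaw)),np.sin(np.radians(yaw)),0]); a=.5*h+[0,0,.866]; n=-.866*h+[0,0,.5]; l=np.cross(n,a)
    S=np.array([.596,.154,.105]); q=(P[y]-S)@np.c_[a,l,n]*1000
    for nm,k in (('up',(q[:,0]>22)&(q[:,0]<50)),('lo',(q[:,0]>-53)&(q[:,0]<-25)),('foot',q[:,0]<-70)):
        if k.sum()>10: print(nm,k.sum(),'p2',np.percentile(q[k],2,axis=0).round(1),'p98',np.percentile(q[k],98,axis=0).round(1))
```

```text
t 5.45 [0.5704 0.0587 0.268 ] [ 1.4 -0.7 -3.1] [ 0.072 -0.048 -0.019] 0.353
side 322 [-0.474 -0.004  0.88 ] elev 61.7 yaw -179.6 [0.546 0.051 0.148] [0.627 0.078 0.28 ]
[-0.991  0.135 -0.   ] [-0.033  0.346  0.134  1.358  0.002  0.103]
0.94 [311. 109. 430. 247.] [0.572 0.144 0.008]
0.79 [152.   0. 269.  89.] [0.422 0.009 0.01 ]
base 5151 (594.72119140625, 146.0514678955078) (88.23736572265625, 166.64048767089844) 82.282470703125
up 1605 p2 [ 28.1 -18.1 -22.2] p98 [45.9 35.1 12.7]
lo 782 p2 [-47.7 -18.4 -22.7] p98 [-28.9  34.3  12.6]
foot 480 p2 [-88.4 -11.6 -18.2] p98 [-85.3  26.4   9.8]
```

View pics/w2.png

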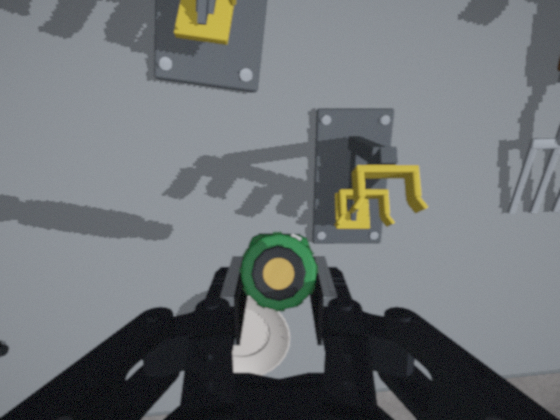

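Call:
carry_out(
  motion=[
    [-7,25,0,0,-1],
    [-15,55,10,0,-1],
    [-25,93,25,0,-1],
    [-25,93,40,0,-1],
    [-25,93,50,0,-1],
  ],
)

```text
time_s: 6.1
tool_pos: [0.6078, 0.1453, 0.2167]
tcp_rot: [0.072, 0.997, -0.0, -0.001]
force: [1.0, -0.4, -3.1]
finger_gap: 0.355
```

```bash
cat > seat.py <<'E'
from h import *
def seat(yaw=172.,S=(.595,.148,.105)):
    h=np.array([np.cos(np.radians(yaw)),np.sin(np.radians(yaw)),0]); a=.5*h+[0,0,.866]; n=-.866*h+[0,0,.5]; l=np.cross(n,a)
    return np.array(S),np.c_[a,l,n]
def look(cam):
    im,d=read_camera(cam); P,u,v=cloud(cam,d); rgb=im[v,u].astype(int); S,M=seat(); q=(P-S)@M*1000
    y=(rgb[:,0]>rgb[:,2]*2)&(rgb[:,1]>rgb[:,2]*1.5)&(np.abs(q[:,1])<45)&(q[:,2]<30)&(q[:,2]>-30)
    for nm,k in (('up',y&(q[:,0]>22)&(q[:,0]<50)),('lo',y&(q[:,0]>-53)&(q[:,0]<-25)),('foot',y&(q[:,0]<-70)&(q[:,0]>-100))):
        if k.sum()>10: print(cam,nm,k.sum(),'p1',np.percentile(q[k],1,axis=0).round(1),'p99',np.percentile(q[k],99,axis=0).round(1))
    g=(rgb[:,1]>rgb[:,0]*1.5)&(rgb[:,1]>rgb[:,2]*1.3)&(np.abs(q)<180).all(1)
    o=robot.get_obs(); print('TCP in seat',((o['tool_pos']-S)@M*1000).round(1),'green',g.sum(),np.percentile(q[g],1,axis=0).round(1),np.percentile(q[g],99,axis=0).round(1))
    return im
E
python3 - <<'E'
from seat import *
elev(('scene','side'))
o=robot.get_obs(); print(Ro.from_quat(o['tcp_rot']).as_matrix()[:,0].round(3),o['joints'].round(3))
w=look('wrist');s=look('scene');t=look('side')
p=o['tool_pos']; out=[cv2.resize(w,(340,255))]
for cam,i in (('scene',s),('side',t)):
    u,v=proj(cam,p+[0,0,-.05])[0].astype(int)
    out.append(cv2.resize(i[v-55:v+55,u-55:u+55],None,fx=3,fy=3,interpolation=cv2.INTER_CUBIC))
c=np.hstack(out[1:]); k=np.zeros((255,c.shape[1],3),np.uint8); k[:,:340]=out[0]; cv2.imwrite('pics/a1.png',np.vstack([c,k])[:,:,::-1])
E
```

```text
t 6.1 [0.6078 0.1453 0.2167] [ 1.  -0.4 -3.1] [-0.015  0.075 -0.004] 0.355
scene 222 [-0.47   0.017  0.883] elev 62.0 yaw 177.9 [0.584 0.127 0.088] [0.666 0.165 0.226]
side 308 [-0.455 -0.003  0.891] elev 62.9 yaw -179.7 [0.583 0.138 0.092] [0.663 0.171 0.229]
[-0.989  0.145  0.002] [ 0.103  0.446  0.158  1.285 -0.     0.248]
wrist up 2318 p1 [ 27.7 -28.5 -21.5] p99 [46.7 25.4 15. ]
wrist lo 1150 p1 [-47.4 -28.9 -21.6] p99 [-28.   25.2  14.9]
wrist foot 1041 p1 [-87.9 -21.1 -25.5] p99 [-84.3  17.5  10.6]
TCP in seat [91.5  1.8 67.8] green 2548 [ 55.  -13.5  40. ] [158.5  46.1  92.4]
scene up 161 p1 [ 26.9 -32.4 -24.9] p99 [45.8 27.4 14.5]
scene lo 148 p1 [-49.5 -32.4 -23.1] p99 [-29.   23.3  13.8]
scene foot 72 p1 [-94.3 -23.9 -28.4] p99 [-84.3  26.1  11.6]
TCP in seat [91.9  1.7 68.4] green 219 [-34.6 -37.   36.6] [118.   12.   75.6]
side up 243 p1 [ 25.4 -31.8 -23.3] p99 [47.5 24.3 13.7]
side lo 203 p1 [-48.7 -31.9 -23.6] p99 [-28.1  22.9  13.7]
side foot 126 p1 [-97.8 -24.5 -29.1] p99 [-83.7  31.8  10.9]
TCP in seat [92.1  1.5 68.7] green 307 [-31.1 -19.4  35.8] [109.5   4.8  72.3]
```

View pics/a1.png

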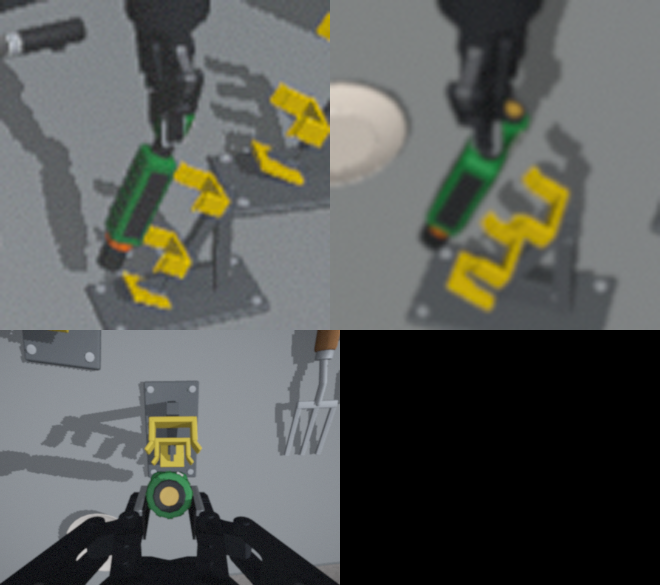

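Call:
carry_out(
  motion=[
    [4,4,3,0,-1],
    [12,4,9,0,-1],
    [20,4,14,0,-1],
    [28,4,20,0,-1],
    [32,4,23,0,-1],
  ],
)

```text
time_s: 6.85
tool_pos: [0.576, 0.1542, 0.1953]
tcp_rot: [0.072, 0.997, 0.0, 0.0]
force: [-0.8, 0.3, -2.7]
finger_gap: 0.357
```

Call:
carry_out(
  motion=[
    [3,0,2,0,-1],
    [6,0,4,0,-1],
    [8,0,6,0,-1],
    [8,0,6,0,-1],
    [8,0,6,0,-1],
  ],
)

```text
time_s: 7.35
tool_pos: [0.5693, 0.1552, 0.1894]
tcp_rot: [0.072, 0.997, 0.0, 0.0]
force: [1.6, 0.5, -1.6]
finger_gap: 0.357
```

Run:
```python
from seat import *
elev(('side',))
w=look('wrist');s=look('scene');t=look('side')
p=robot.get_obs()['tool_pos']; out=[]
for cam,i in (('scene',s),('side',t)):
    u,v=proj(cam,p+[0,0,-.05])[0].astype(int)
    out.append(cv2.resize(i[v-50:v+50,u-50:u+50],None,fx=3,fy=3,interpolation=cv2.INTER_CUBIC))
k=w[150:330,200:380]; out.append(cv2.resize(k,(200,200)))
f=np.zeros((300,800,3),np.uint8); f[:,:300]=out[0];f[:,300:600]=out[1];f[:200,600:]=out[2]
cv2.imwrite('pics/a2.png',f[:,:,::-1])
```

```text
t 7.35 [0.5693 0.1552 0.1894] [ 1.6  0.5 -1.6] [-0.006 -0.416  0.025] 0.357
side 259 [-0.532  0.027  0.846] elev 57.8 yaw 177.1 [0.545 0.144 0.078] [0.63  0.183 0.203]
wrist up 1768 p1 [ 26.7 -26.3 -22.7] p99 [46.4 23.1  2. ]
wrist lo 262 p1 [-31.8 -25.6 -22.7] p99 [-28.8  23.3 -10.4]
TCP in seat [86.3 -3.5 19.2] green 2439 [ 51.6 -18.8  -4.4] [153.4  16.8  43.1]
scene up 87 p1 [ 25.7 -34.2 -23.2] p99 [46.  10.6 14.9]
scene lo 90 p1 [-50.4 -32.9 -22.2] p99 [-28.3  25.6  15.9]
scene foot 66 p1 [-91.6 -25.8 -28.4] p99 [-80.5  16.3  11.3]
TCP in seat [86.3 -3.5 19.2] green 204 [-40.1 -23.8  -8.8] [100.1   6.7  25.9]
side up 182 p1 [ 24.4 -32.6 -24.4] p99 [48.6 19.6 14. ]
side lo 126 p1 [-49.7 -32.4 -24.7] p99 [-26.   -0.6  14.2]
side foot 111 p1 [-92.  -24.3 -28.3] p99 [-73.1  14.9  10.4]
TCP in seat [86.4 -3.5 19.1] green 257 [-36.8 -23.3  -9. ] [104.7   4.6  25.1]
```

View pics/a2.png

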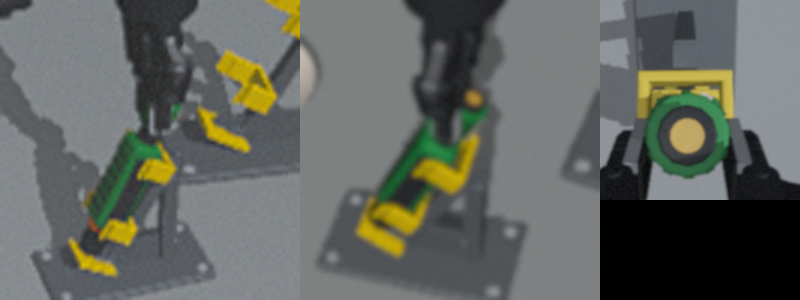

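Call:
carry_out(
  motion=[
    [3,0,2,0,-1],
    [6,-1,4,0,-1],
    [9,-1,6,0,-1],
    [13,-1,9,0,-1],
    [13,-1,9,0,-1],
  ],
  force=25,
)

```text
time_s: 8.05
tool_pos: [0.5568, 0.1562, 0.1811]
tcp_rot: [0.072, 0.997, 0.0, 0.002]
force: [7.1, -0.6, 5.0]
finger_gap: 0.358
```

Run:
```python
from seat import *
elev(('scene','side'))
look('wrist')
```

```text
t 8.05 [0.5568 0.1562 0.1811] [ 7.1 -0.6  5. ] [-0.203 -1.806 -0.005] 0.358
scene 227 [-0.624  0.068  0.778] elev 51.1 yaw 173.8 [0.535 0.137 0.076] [0.637 0.173 0.186]
side 273 [-0.642  0.073  0.763] elev 49.7 yaw 173.5 [0.533 0.144 0.079] [0.635 0.202 0.217]
wrist up 482 p1 [ 42.2 -26.4 -22.4] p99 [ 46.3  23.4 -12. ]
TCP in seat [85.3 -2.7  4.5] green 2529 [ 47.6 -18.1 -17.6] [150.   24.1  28.1]
```

Run:
```python
from seat import *
s,_=read_camera('scene');t,_=read_camera('side')
p=robot.get_obs()['tool_pos']; out=[]
for cam,i in (('scene',s),('side',t)):
    u,v=proj(cam,p+[0.03,0,-.07])[0].astype(int)
    out.append(cv2.resize(i[v-40:v+40,u-40:u+40],None,fx=5,fy=5,interpolation=cv2.INTER_LANCZOS4))
cv2.imwrite('pics/a3.png',np.hstack(out)[:,:,::-1])
```

```text
(no output)
```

View pics/a3.png

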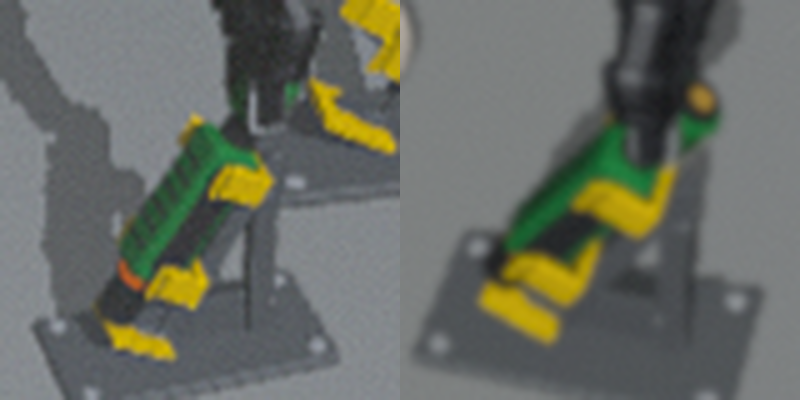

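Call:
carry_out(
  motion=[
    [1,0,-4,0,-1],
    [2,0,-8,0,-1],
    [3,0,-12,0,-1],
    [3,0,-12,0,-1],
    [3,0,-12,0,-1],
  ],
  force=20,
)

```text
time_s: 8.8
tool_pos: [0.5525, 0.1566, 0.1921]
tcp_rot: [0.072, 0.997, -0.0, -0.0]
force: [0.8, 0.0, -1.2]
finger_gap: 0.361
```

Run:
```python
from seat import *
elev(('scene','side'))
S,M=seat(); print((robot.get_obs()['tool_pos']-S)@M*1000)
```

```text
t 8.8 [0.5525 0.1566 0.1921] [ 0.8  0.  -1.2] [ 0.005 -0.113  0.005] 0.361
scene 248 [-0.583  0.062  0.81 ] elev 54.1 yaw 173.9 [0.529 0.136 0.078] [0.626 0.178 0.199]
side 286 [-0.59   0.063  0.805] elev 53.6 yaw 173.9 [0.529 0.144 0.082] [0.627 0.201 0.226]
[96.90848208 -2.5569368   6.15534439]
```

Call:
carry_out(
  motion=[
    [-6,0,-4,0,-1],
    [-6,0,-4,0,-1],
    [6,0,-28,0,-1],
    [6,0,-28,0,-1],
    [6,0,-28,0,-1],
  ],
  force=20,
)

```text
time_s: 9.4
tool_pos: [0.5473, 0.1574, 0.2202]
tcp_rot: [0.072, 0.997, 0.0, 0.0]
force: [0.3, 0.2, -3.0]
finger_gap: 0.36
```

Run:
```python
from seat import *
elev(('scene','side'))
S,M=seat(); print((robot.get_obs()['tool_pos']-S)@M*1000)
```

```text
t 9.4 [0.5473 0.1574 0.2202] [ 0.3  0.2 -3. ] [0.042 0.038 0.03 ] 0.36
scene 254 [-0.567  0.06   0.822] elev 55.3 yaw 173.9 [0.524 0.137 0.098] [0.622 0.176 0.226]
side 342 [-0.599  0.053  0.799] elev 53.0 yaw 175.0 [0.524 0.141 0.101] [0.618 0.203 0.257]
[123.5032041   -2.52252304  14.96222915]
```

Call:
carry_out(
  motion=[
    [-13,0,-8,0,-1],
    [-26,0,-15,0,-1],
    [-32,0,15,0,-1],
    [-32,0,-35,0,-1],
    [-32,0,-35,0,-1],
  ],
  force=20,
)

```text
time_s: 10.0
tool_pos: [0.5789, 0.1527, 0.2574]
tcp_rot: [0.072, 0.997, 0.0, 0.001]
force: [0.3, 1.6, -1.3]
finger_gap: 0.354
```

Run:
```python
from seat import *
elev(('scene','side'))
S,M=seat(); print((robot.get_obs()['tool_pos']-S)@M*1000)
```

```text
t 10.0 [0.5789 0.1527 0.2574] [ 0.3  1.6 -1.3] [0.147 0.282 0.057] 0.354
scene 270 [-0.547  0.04   0.836] elev 56.7 yaw 175.8 [0.557 0.134 0.135] [0.65  0.173 0.262]
side 356 [-0.57   0.014  0.821] elev 55.2 yaw 178.6 [0.556 0.136 0.14 ] [0.652 0.173 0.27 ]
[138.42266037  -2.59823647  61.38140269]
```

Call:
carry_out(
  motion=[
    [3,0,16,0,-1],
    [5,0,32,0,-1],
    [10,0,50,0,-1],
    [19,0,58,0,-1],
    [26,0,63,0,-1],
  ],
  force=20,
)

```text
time_s: 10.6
tool_pos: [0.5524, 0.1565, 0.1909]
tcp_rot: [0.072, 0.997, -0.0, -0.001]
force: [2.8, 0.1, 1.5]
finger_gap: 0.353
```

Run:
```python
from seat import *
elev(('scene','side'))
look('wrist')
```

```text
t 10.6 [0.5524 0.1565 0.1909] [2.8 0.1 1.5] [-0.079 -0.892  0.079] 0.353
scene 244 [-0.575  0.072  0.815] elev 54.6 yaw 172.8 [0.533 0.139 0.076] [0.628 0.201 0.223]
side 286 [-0.614  0.06   0.787] elev 51.9 yaw 174.4 [0.529 0.144 0.082] [0.627 0.203 0.229]
wrist up 440 p1 [ 41.8 -26.5 -21.9] p99 [ 46.4  23.2 -10.5]
TCP in seat [97.  -2.7  6.9] green 2404 [101.8 -17.5 -14.9] [162.2  38.7  31.4]
```

Call:
carry_out(
  motion=[
    [0,0,0,0,-0.15],
    [0,0,0,0,-0.15],
    [0,0,0,0,-0.15],
    [0,0,0,0,-0.15],
    [0,0,0,0,-0.15],
  ],
  force=20,
)

```text
time_s: 11.25
tool_pos: [0.553, 0.1565, 0.1923]
tcp_rot: [0.072, 0.997, 0.0, 0.0]
force: [-0.0, 0.2, 0.5]
finger_gap: 0.426
```

Run:
```python
from seat import *
elev(('scene','side'))
s=look('scene');t=look('side')
p=robot.get_obs()['tool_pos']; out=[]
for cam,i in (('scene',s),('side',t)):
    u,v=proj(cam,p+[0.03,0,-.07])[0].astype(int)
    out.append(cv2.resize(i[v-40:v+40,u-40:u+40],None,fx=5,fy=5,interpolation=cv2.INTER_LANCZOS4))
cv2.imwrite('pics/a4.png',np.hstack(out)[:,:,::-1])
```

```text
t 11.25 [0.553  0.1565 0.1923] [-0.   0.2  0.5] [ 0.    -0.022  0.029] 0.426
scene 237 [-0.548  0.048  0.835] elev 56.6 yaw 175.0 [0.553 0.135 0.073] [0.632 0.175 0.196]
side 249 [-0.61   0.027  0.792] elev 52.3 yaw 177.5 [0.538 0.143 0.074] [0.633 0.186 0.189]
scene up 93 p1 [ 25.  -32.7 -23.8] p99 [46.7 27.2 14.3]
scene lo 88 p1 [-52.5 -34.1 -22.1] p99 [-28.1  22.9  15.4]
scene foot 57 p1 [-92.8 -24.3 -29.1] p99 [-83.5  16.2  11.6]
TCP in seat [97.  -2.6  6.6] green 243 [-42.7 -23.4 -11.4] [94.   6.3 20.2]
side up 155 p1 [ 24.3 -32.4 -25.5] p99 [48.  22.2 14.5]
side lo 120 p1 [-48.6 -32.5 -23.6] p99 [-26.2  -9.   14. ]
side foot 93 p1 [-91.8 -24.5 -29.8] p99 [-75.2  -9.1  10.5]
TCP in seat [97.  -2.6  6.5] green 247 [-35.1 -24.4 -13.1] [98.3  5.2 18.3]
```

View pics/a4.png

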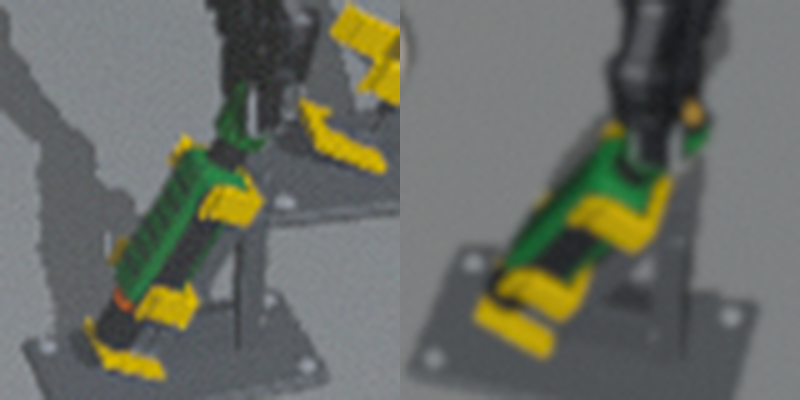

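Call:
carry_out(
  motion=[
    [0,0,0,0,1],
    [0,0,0,0,1],
    [0,0,-10,0,1],
    [0,0,-40,0,1],
    [0,0,-70,0,1],
  ],
  force=20,
)

```text
time_s: 11.95
tool_pos: [0.5525, 0.1565, 0.2636]
tcp_rot: [0.072, 0.997, -0.0, -0.0]
force: [1.7, -0.6, 0.3]
finger_gap: 1.0
```

```bash
cat >> seat.py <<'E'
def check(cam):
    im,d=read_camera(cam); P,u,v=cloud(cam,d); rgb=im[v,u].astype(int); S,M=seat(); q=(P-S)@M*1000
    g=(rgb[:,1]>rgb[:,0]*1.5)&(rgb[:,1]>rgb[:,2]*1.3)&(np.abs(q[:,1])<30)&(q[:,2]>-25)&(q[:,2]<45)&(q[:,0]<115)&(q[:,0]>-70)
    G=q[g]; print(cam,g.sum(),'green x',np.percentile(G[:,0],[1,99]).round(1))
    for a,b in ((-45,-25),(-20,0),(5,25),(30,48),(68,94)):
        k=(G[:,0]>a)&(G[:,0]<b)
        if k.sum()>8:
            t=G[k]; top=np.percentile(t[:,2],95); tt=t[t[:,2]>top-4]
            print('  x',a,b,'n top',top.round(1),'l of top',np.percentile(tt[:,1],[3,97]).round(1),'l all',np.percentile(t[:,1],[2,98]).round(1))
    return im
E
python3 - <<'E'
from seat import *
for c in('wrist','scene','side'): check(c)
print(robot.get_obs()['tool_pos'],robot.get_obs()['joints'].round(2))
E
```

```text
wrist 1414 green x [ 33.4 105.7]
  x 30 48 n top 21.9 l of top [-17.3  11.3] l all [-18.   12.5]
  x 68 94 n top 20.7 l of top [-12.6   5.7] l all [-16.6  10.9]
scene 298 green x [-42.4  97.8]
  x -45 -25 n top 18.0 l of top [-20.2   2.6] l all [-21.9   2.6]
  x -20 0 n top 18.7 l of top [-24.8   2.1] l all [-26.1   1.9]
  x 5 25 n top 18.3 l of top [-20.4   6. ] l all [-21.4   6. ]
  x 30 48 n top 18.7 l of top [-21.9   5.7] l all [-22.5   6.6]
  x 68 94 n top 16.4 l of top [-14.7  -1.1] l all [-21.5  -2.1]
side 374 green x [-37.8 101.5]
  x -45 -25 n top 18.0 l of top [-20.6  -8.4] l all [-21.7  -8.4]
  x -20 0 n top 18.2 l of top [-19.4  -4.9] l all [-22.7  -5. ]
  x 5 25 n top 18.1 l of top [-20.1  -5.1] l all [-23.3  -5.1]
  x 30 48 n top 17.9 l of top [-20.8   3. ] l all [-21.    5.2]
  x 68 94 n top 15.9 l of top [-15.  -4.] l all [-20.6  -4.9]
[0.55374249 0.15663949 0.26449918] [ 0.13  0.34  0.12  1.35 -0.    0.28]
```

```bash
cat >> seat.py <<'E'
def rib(save=None):
    im,d=read_camera('wrist'); S,M=seat(); c=calibration('wrist'); R=np.array(c['R']); C=-R.T@np.array(c['t'])
    cc=(C-S)@M*1000; f=210/np.tan(np.radians(c['fovy'])/2)
    # unwrap ring: cylinder r=16, x 67..96, axis at (l0,n0)
    l0,n0=-2.7,1.
    th=np.radians(np.arange(0,360,2)); best=[]
    xs=np.arange(70,98,2.)
    T,X=np.meshgrid(th,xs); q=np.stack([X,l0+16*np.cos(T),n0+16*np.sin(T)],-1)
    nrm=np.stack([0*X,np.cos(T),np.sin(T)],-1); vis=((cc-q)*nrm).sum(-1)>0
    uv=proj('wrist',(q.reshape(-1,3)/1000)@M.T+S).reshape(T.shape+(2,))
    un=cv2.remap(im,uv[...,0].astype(np.float32),uv[...,1].astype(np.float32),cv2.INTER_LINEAR).astype(float)
    w=np.where(vis,un.min(-1),0); s=w.mean(0)
    # blob method: white pixels near ring
    ctr=proj('wrist',S+M@np.array([96,l0,n0])/1000)[0]; ctr2=proj('wrist',S+M@np.array([67,l0,n0])/1000)[0]
    v,u=np.nonzero((im.min(-1)>130)&(im.max(-1).astype(int)-im.min(-1)<50)); k=np.hypot(u-ctr[0],v-ctr[1])<45
    print('ctr',ctr.round(1),ctr2.round(1),'unwrap peak deg',np.degrees(th[s.argsort()[::-1][:6]]).round(),s.max().round(),'white',k.sum(),(u[k].mean().round(1),v[k].mean().round(1)) if k.any() else None)
    if k.any():
        print(' pix angle (ccw from right)',np.degrees(np.arctan2(ctr[1]-v[k].mean(),u[k].mean()-ctr[0])).round(1))
    if save:
        x,y=ctr.astype(int); a=im[max(y-60,0):y+60,x-60:x+60,::-1]; cv2.imwrite(save,cv2.resize(a,None,fx=4,fy=4,interpolation=cv2.INTER_CUBIC))
E
python3 -c "
from seat import *
rib('pics/r0.png')"
```

```text
ctr [279.4 219.9] [279.3 226.5] unwrap peak deg [136. 138. 134. 146. 144. 140.] 58.0 white 421 (np.float64(315.8), np.float64(223.4))
 pix angle (ccw from right) -5.6
```

View pics/r0.png

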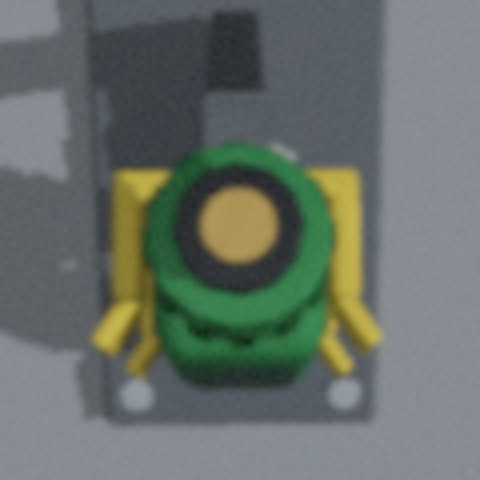

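Call:
carry_out(
  motion=[
    [0,0,20,-0.12,0.1],
    [0,0,45,-0.24,0.1],
    [0,0,70,-0.35,0.1],
    [0,0,87,-0.35,0.1],
    [0,0,87,-0.35,0.1],
  ],
  force=20,
)

```text
time_s: 12.65
tool_pos: [0.5513, 0.1563, 0.1726]
tcp_rot: [-0.103, 0.995, -0.0, -0.002]
force: [-0.5, -1.1, 0.6]
finger_gap: 0.551
```

Call:
carry_out(
  motion=[
    [0,0,0,0,-1],
    [0,0,0,0,-1],
    [0,0,0,0,-1],
    [0,0,0,0,-1],
    [0,0,0,0,-1],
  ],
)

```text
time_s: 13.15
tool_pos: [0.553, 0.1565, 0.1756]
tcp_rot: [-0.103, 0.995, -0.0, 0.0]
force: [-0.1, -1.6, 0.0]
finger_gap: 0.397
```

```bash
python3 -c "
from seat import *
o=robot.get_obs();print(o['tool_pos'],o['force'],o['torque'],o['finger_gap']);print(Ro.from_quat(o['tcp_rot']).as_matrix()[:,0])
check('side');rib()"
```

```text
[0.55303355 0.1564918  0.175639  ] [-0.12177333 -1.6488345   0.03923099] [-0.30192091  0.15149036 -0.03432994] 0.39740852513729996
[-9.78833627e-01 -2.04657057e-01 -4.67830697e-04]
side 269 green x [-38.4  96.9]
  x -45 -25 n top 18.2 l of top [-22.6  -8.5] l all [-22.9  -8.3]
  x -20 0 n top 18.3 l of top [-21.9  -7.9] l all [-24.4  -8.4]
  x 5 25 n top 18.2 l of top [-21.5  -3.3] l all [-22.8  -3.2]
  x 30 48 n top 18.2 l of top [-20.4   5.8] l all [-21.4   6.8]
  x 68 94 n top 16.7 l of top [-14.8  -5.8] l all [-23.2  -6.2]
ctr [285.  295.9] [273.9 291. ] unwrap peak deg [48. 46. 44. 42. 40. 38.] 44.0 white 447 (np.float64(288.9), np.float64(328.1))
 pix angle (ccw from right) -83.1
```

Call:
carry_out(
  motion=[
    [0,0,0,0.14,-1],
    [0,0,0,0.28,-1],
    [0,0,0,0.42,-1],
    [0,0,0,0.56,-1],
    [0,0,0,0.7,-1],
  ],
)

```text
time_s: 13.75
tool_pos: [0.5537, 0.1581, 0.1759]
tcp_rot: [0.246, 0.969, 0.002, 0.0]
force: [2.8, 12.2, 2.2]
finger_gap: 0.372
```

```bash
python3 -c "
from seat import *
o=robot.get_obs();print(o['tool_pos'],o['force'],o['torque'],o['finger_gap']);print(Ro.from_quat(o['tcp_rot']).as_matrix()[:,0])
check('side');rib()"
```

```text
[0.55373771 0.15813334 0.17586342] [ 2.77691223 12.24437143  2.16616877] [ 3.49795444 -1.30913274  0.89834719] 0.3724319902583237
[-8.78497151e-01  4.77747517e-01  2.56762967e-04]
side 233 green x [-41.5  98.3]
  x -45 -25 n top 19.0 l of top [-18.8  -8.3] l all [-20.   -8.5]
  x -20 0 n top 19.1 l of top [-19.7  -1.2] l all [-21.1  -1.8]
  x 5 25 n top 19.4 l of top [-18.9  -1.2] l all [-21.4  -1.2]
  x 30 48 n top 18.9 l of top [-19.4   2.6] l all [-20.4   2.8]
ctr [271.2 294. ] [282.4 289.4] unwrap peak deg [214. 212. 210. 208. 206. 216.] 160.0 white 312 (np.float64(268.6), np.float64(318.7))
 pix angle (ccw from right) -95.9
```

Call:
carry_out(
  motion=[
    [0,0,0,0,0.2],
    [0,0,0,0,0.2],
    [0,0,-20,-0.1,0.2],
    [0,0,-45,-0.22,0.2],
    [0,0,-70,-0.35,0.2],
  ],
)

```text
time_s: 14.35
tool_pos: [0.5526, 0.1563, 0.246]
tcp_rot: [0.069, 0.998, -0.0, -0.0]
force: [0.7, 0.8, -0.8]
finger_gap: 0.597
```

```bash
python3 -c "
from seat import *
check('side');rib('pics/r1.png')"
```

```text
side 365 green x [-40.  100.5]
  x -45 -25 n top 18.4 l of top [-17.8  -5.1] l all [-19.2  -5. ]
  x -20 0 n top 18.3 l of top [-19.2  -2.9] l all [-20.8  -3.2]
  x 5 25 n top 18.5 l of top [-18.9   1.1] l all [-21.5   1.2]
  x 30 48 n top 17.9 l of top [-18.7   6.9] l all [-19.5   6.8]
  x 68 94 n top 15.6 l of top [-15.5  -1.1] l all [-21.1  -3.9]
ctr [279.4 226.9] [279.3 232.9] unwrap peak deg [142. 140. 144. 138. 136. 134.] 65.0 white 452 (np.float64(313.1), np.float64(233.3))
 pix angle (ccw from right) -10.8
```

View pics/r1.png

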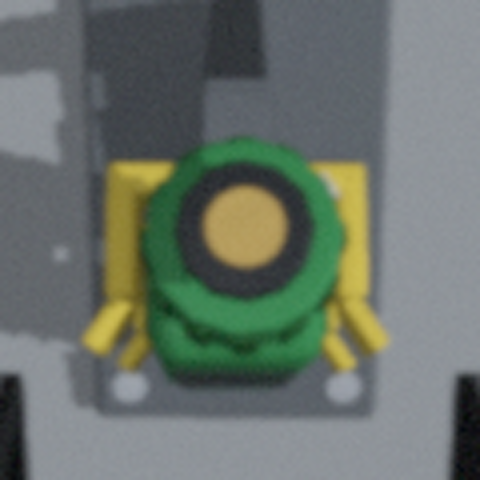

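Call:
carry_out(
  motion=[
    [0,0,20,-0.12,0.2],
    [0,0,45,-0.24,0.2],
    [0,0,65,-0.35,0.2],
    [0,0,70,-0.35,0.2],
    [0,0,70,-0.35,0.2],
  ],
)

```text
time_s: 14.95
tool_pos: [0.5525, 0.1564, 0.1747]
tcp_rot: [-0.101, 0.995, -0.0, -0.001]
force: [0.9, 0.2, 1.0]
finger_gap: 0.598
```

Call:
carry_out(
  motion=[
    [0,0,0,0,-1],
    [0,0,0,0,-1],
    [0,0,0,0,-1],
    [0,0,0,0.12,-1],
    [0,0,0,0.24,-1],
  ],
)

```text
time_s: 15.45
tool_pos: [0.5535, 0.1565, 0.1758]
tcp_rot: [0.02, 1.0, 0.0, 0.001]
force: [0.4, -1.4, -1.5]
finger_gap: 0.37
```

Call:
carry_out(
  motion=[
    [0,0,0,0.12,-1],
    [0,0,0,0.24,-1],
    [0,0,0,0.36,-1],
    [0,0,0,0.46,-1],
    [0,0,0,0.46,-1],
  ],
)

```text
time_s: 15.95
tool_pos: [0.5541, 0.1583, 0.1765]
tcp_rot: [0.246, 0.969, 0.003, 0.001]
force: [0.6, 8.5, 4.3]
finger_gap: 0.369
```

```bash
python3 -c "
from seat import *
o=robot.get_obs();print(o['tool_pos'],o['force'],o['torque'],o['finger_gap'])"
```

```text
[0.55406038 0.15828904 0.17650443] [0.61622228 8.47076238 4.25630148] [ 3.0454247  -0.8343675   0.76308581] 0.36926045777679883
```

Call:
carry_out(
  motion=[
    [0,0,0,0,0.2],
    [0,0,0,0,0.2],
    [0,0,-20,-0.1,0.2],
    [0,0,-45,-0.22,0.2],
    [0,0,-70,-0.35,0.2],
  ],
)

```text
time_s: 16.45
tool_pos: [0.5527, 0.1563, 0.2461]
tcp_rot: [0.07, 0.998, -0.0, -0.0]
force: [0.6, 0.3, 0.6]
finger_gap: 0.596
```

```bash
cat > rb.py <<'E'
from seat import *
from scipy.optimize import least_squares
def ribang(save=None):
    im,d=read_camera('wrist'); S,M=seat(); c=calibration('wrist'); C=(-np.array(c['R']).T@np.array(c['t'])-S)@M*1000
    I=im.astype(int); ctr=proj('wrist',S+M@np.array([103,-2.7,1.])/1000)[0]
    v,u=np.nonzero((I[...,0]>I[...,2]*1.35)&(I[...,0]>110)&(I[...,1]<I[...,0]*.9)); k=np.hypot(u-ctr[0],v-ctr[1])<14
    t=np.array([np.median(u[k]),np.median(v[k])])
    l0,n0=least_squares(lambda p:proj('wrist',S+M@np.array([103,p[0],p[1]])/1000)[0]-t,[-2.7,1.]).x
    th=np.radians(np.arange(0,360,2)); T,X=np.meshgrid(th,np.arange(70,97,1.))
    q=np.stack([X,l0+15.5*np.cos(T),n0+15.5*np.sin(T)],-1); nr=np.stack([0*X,np.cos(T),np.sin(T)],-1)
    w=C-q; cosv=(w*nr).sum(-1)/np.linalg.norm(w,axis=-1)
    uv=proj('wrist',(q.reshape(-1,3)/1000)@M.T+S).reshape(T.shape+(2,)).astype(np.float32)
    un=cv2.remap(im,uv[...,0],uv[...,1],cv2.INTER_LINEAR).astype(float)
    s=np.where(cosv.max(0)>0.02,un[...,0].mean(0)/un[...,1].mean(0)*un[...,0].mean(0),0)
    o=s.argsort()[::-1][:8]; print('axis l,n',l0.round(1),n0.round(1),k.sum(),'th',sorted(np.degrees(th[o]).round().astype(int)),s[o].round()[[0,-1]],'median',np.median(s[s>0]).round(),'vis',np.degrees(th[s>0]).min(),np.degrees(th[s>0]).max())
    # silhouette annulus around front face (x=96): red/green ratio
    x=np.array([[96,l0+r*np.cos(a),n0+r*np.sin(a)] for a in th for r in (14.,15.,16.)])
    p=proj('wrist',x/1000@M.T+S).astype(np.float32).reshape(-1,3,2); a=cv2.remap(im,p[...,0],p[...,1],cv2.INTER_LINEAR).astype(float)
    b=(a[...,0]/a[...,1]).mean(1); o=b.argsort()[::-1][:6]; print('front edge th',sorted(np.degrees(th[o]).round().astype(int)),b[o].round(2)[[0,-1]],'median',np.median(b).round(2))
    if save:
        x,y=t.astype(int); cv2.imwrite(save,cv2.resize(im[y-50:y+50,x-50:x+50,::-1],None,fx=4,fy=4,interpolation=cv2.INTER_CUBIC))
E
python3 -c "
from rb import *
check('side');ribang('pics/r2.png')"
```

```text
side 342 green x [-37.6  99.5]
  x -45 -25 n top 18.2 l of top [-19.6  -7.1] l all [-21.   -6.9]
  x -20 0 n top 18.5 l of top [-18.5  -3. ] l all [-22.6  -3.4]
  x 5 25 n top 18.3 l of top [-19.1  -0.2] l all [-21.5  -0.2]
  x 30 48 n top 18.0 l of top [-19.8   5.8] l all [-20.7   6.9]
  x 68 94 n top 15.7 l of top [-16.2  -3.9] l all [-20.9  -5.4]
axis l,n -3.6 -0.8 340 th [np.int64(124), np.int64(126), np.int64(128), np.int64(130), np.int64(132), np.int64(134), np.int64(136), np.int64(138)] [23. 18.] median 15.0 vis 36.0 138.0
front edge th [np.int64(220), np.int64(318), np.int64(320), np.int64(322), np.int64(324), np.int64(326)] [0.92 0.86] median 0.63
```

Run:
```python
import cv2,numpy as np
for f in ('r0','r1','r2'):
    im=cv2.imread(f'pics/{f}.png').astype(int); B,G,R=im[...,0],im[...,1],im[...,2]
    m=(R>G*1.1)&(R>B*1.35)&(R>120); 
    n,l,st,ce=cv2.connectedComponentsWithStats(m.astype(np.uint8)); h=im.shape[0]/2
    i=min((j for j in range(1,n) if st[j,4]>1500),key=lambda j:np.hypot(*(ce[j]-h))); c=ce[i]
    mn=im.min(-1); sat=im.max(-1)-mn
    print(f,c.round(),st[i,4])
    row=[]
    for a in range(-180,180,10):
        rr=np.arange(80,118); aa=np.radians(a+np.arange(-4,5,2))[:,None]
        x=(c[0]+rr*np.cos(aa)).astype(int); y=(c[1]-rr*np.sin(aa)).astype(int)
        row.append(f"{a}:{int(mn[y,x].mean(0).max())}@{rr[mn[y,x].mean(0).argmax()]}")
    print(' '.join(row))
```

```text
r0 [238. 225.] 4458
-180:50@115 -170:51@113 -160:50@117 -150:45@96 -140:52@92 -130:58@86 -120:59@81 -110:60@90 -100:58@88 -90:59@92 -80:58@80 -70:60@84 -60:60@85 -50:58@86 -40:60@89 -30:64@117 -20:74@117 -10:79@117 0:84@117 10:79@117 20:74@115 30:85@116 40:90@100 50:115@87 60:126@86 70:99@87 80:89@100 90:90@95 100:90@105 110:80@92 120:62@115 130:61@97 140:62@92 150:69@98 160:71@101 170:48@115
r1 [245. 226.] 5233
-180:51@117 -170:49@117 -160:45@80 -150:45@88 -140:57@93 -130:62@94 -120:63@93 -110:64@91 -100:63@89 -90:64@91 -80:63@89 -70:63@86 -60:63@97 -50:65@98 -40:64@96 -30:72@117 -20:84@98 -10:83@117 0:84@117 10:84@117 20:133@96 30:131@96 40:93@115 50:95@100 60:94@114 70:94@105 80:96@98 90:94@98 100:96@97 110:92@97 120:65@100 130:64@111 140:67@101 150:76@106 160:54@112 170:49@97
r2 [203. 202.] 5209
-180:54@100 -170:45@102 -160:44@91 -150:54@96 -140:58@94 -130:63@87 -120:64@93 -110:63@93 -100:65@93 -90:63@90 -80:64@91 -70:62@85 -60:62@93 -50:66@97 -40:64@97 -30:79@102 -20:92@96 -10:140@102 0:144@100 10:94@117 20:85@117 30:81@117 40:94@112 50:94@111 60:95@107 70:94@109 80:94@96 90:95@111 100:95@107 110:96@98 120:75@98 130:65@112 140:68@99 150:76@107 160:59@109 170:51@103
```

```bash
cat >> rb.py <<'E'
def rp(save='pics/r.png'):
    ribang(save); im=cv2.imread(save).astype(int); B,G,R=im[...,0],im[...,1],im[...,2]
    m=(R>G*1.1)&(R>B*1.35)&(R>120); n,l,st,ce=cv2.connectedComponentsWithStats(m.astype(np.uint8)); h=im.shape[0]/2
    i=min((j for j in range(1,n) if st[j,4]>1500),key=lambda j:np.hypot(*(ce[j]-h))); c=ce[i]; mn=im.min(-1)
    A=np.arange(-180,180,4); val=[]
    for a in A:
        rr=np.arange(80,135); aa=np.radians(a+np.arange(-4,5,2))[:,None]
        x=(c[0]+rr*np.cos(aa)).astype(int); y=(c[1]-rr*np.sin(aa)).astype(int); val.append(mn[y,x].mean(0).max())
    val=np.array(val); o=val.argsort()[::-1][:7]; w=np.clip(val[o]-val[o[-1]],0,None); print('RIB pix angle',(A[o]*w).sum()/w.sum(),sorted(A[o]),val[o].astype(int),c.round())
E
echo
```

Call:
carry_out(
  motion=[
    [0,0,20,-0.12,0.2],
    [0,0,45,-0.24,0.2],
    [0,0,65,-0.35,0.2],
    [0,0,70,-0.35,0.2],
    [0,0,70,-0.35,0.2],
  ],
)

```text
time_s: 17.05
tool_pos: [0.5525, 0.1563, 0.1748]
tcp_rot: [-0.101, 0.995, -0.0, -0.001]
force: [0.6, -0.7, 0.9]
finger_gap: 0.597
```

Call:
carry_out(
  motion=[
    [0,0,0,0,-1],
    [0,0,0,0,-1],
    [0,0,0,0,-1],
    [0,0,0,0.12,-1],
    [0,0,0,0.24,-1],
  ],
)

```text
time_s: 17.55
tool_pos: [0.5535, 0.1566, 0.1759]
tcp_rot: [0.02, 1.0, 0.0, 0.001]
force: [1.2, -0.7, 0.5]
finger_gap: 0.374
```

Call:
carry_out(
  motion=[
    [0,0,0,0.12,-1],
    [0,0,0,0.24,-1],
    [0,0,0,0.36,-1],
    [0,0,0,0.46,-1],
    [0,0,0,0.46,-1],
  ],
)

```text
time_s: 18.05
tool_pos: [0.554, 0.1582, 0.1765]
tcp_rot: [0.246, 0.969, 0.002, 0.001]
force: [1.2, 8.5, 4.6]
finger_gap: 0.368
```

```bash
python3 -c "
from seat import *
o=robot.get_obs();print(o['tool_pos'],o['force'],o['torque'],o['finger_gap'])"
```

```text
[0.55395961 0.15822701 0.17645402] [1.16662122 8.48264203 4.56079071] [ 2.79245481 -0.70094101  0.70107338] 0.3679519333458519
```

Call:
carry_out(
  motion=[
    [0,0,0,0,0.2],
    [0,0,0,0,0.2],
    [0,0,-20,-0.1,0.2],
    [0,0,-45,-0.22,0.2],
    [0,0,-70,-0.35,0.2],
  ],
)

```text
time_s: 18.55
tool_pos: [0.5527, 0.1563, 0.2461]
tcp_rot: [0.07, 0.998, -0.0, -0.0]
force: [-0.5, -0.5, 0.1]
finger_gap: 0.602
```

```bash
python3 -c "
from rb import *
rp('pics/r3.png')"
```

```text
axis l,n -4.1 2.6 349 th [np.int64(60), np.int64(64), np.int64(92), np.int64(104), np.int64(124), np.int64(126), np.int64(128), np.int64(130)] [22. 17.] median 16.0 vis 38.0 130.0
front edge th [np.int64(162), np.int64(164), np.int64(192), np.int64(194), np.int64(196), np.int64(198)] [0.84 0.81] median 0.55
RIB pix angle -32.3076923076923 [np.int64(-40), np.int64(-36), np.int64(-32), np.int64(-28), np.int64(-24), np.int64(-4), np.int64(0)] [151 148 140 128 117 117 115] [200. 200.]
```

Call:
carry_out(
  motion=[
    [0,0,20,-0.12,0.2],
    [0,0,45,-0.24,0.2],
    [0,0,65,-0.35,0.2],
    [0,0,70,-0.35,0.2],
    [0,0,70,-0.35,0.2],
  ],
)

```text
time_s: 19.1
tool_pos: [0.5527, 0.1564, 0.175]
tcp_rot: [-0.101, 0.995, -0.0, -0.001]
force: [-0.4, 0.5, 0.5]
finger_gap: 0.6
```

Call:
carry_out(
  motion=[
    [0,0,0,0,-1],
    [0,0,0,0,-1],
    [0,0,0,0,-1],
    [0,0,0,0.12,-1],
    [0,0,0,0.24,-1],
  ],
)

```text
time_s: 19.6
tool_pos: [0.5534, 0.1565, 0.1759]
tcp_rot: [0.02, 1.0, 0.0, 0.001]
force: [3.5, -0.4, -0.9]
finger_gap: 0.376
```

Call:
carry_out(
  motion=[
    [0,0,0,0.12,-1],
    [0,0,0,0.24,-1],
    [0,0,0,0.36,-1],
    [0,0,0,0.46,-1],
    [0,0,0,0.46,-1],
  ],
)

```text
time_s: 20.1
tool_pos: [0.5539, 0.1582, 0.1765]
tcp_rot: [0.246, 0.969, 0.002, 0.001]
force: [0.9, 9.3, 5.1]
finger_gap: 0.366
```

```bash
python3 -c "
from seat import *
o=robot.get_obs();print(o['tool_pos'],o['force'],o['torque'],o['finger_gap'])"
```

```text
[0.55392586 0.15821133 0.17645635] [0.94656682 9.29760866 5.11796684] [ 2.70773307 -0.66349494  0.73071414] 0.3658343854265561
```

Call:
carry_out(
  motion=[
    [0,0,0,0,0.2],
    [0,0,0,0,0.2],
    [0,0,-20,-0.1,0.2],
    [0,0,-45,-0.22,0.2],
    [0,0,-70,-0.35,0.2],
  ],
)

```text
time_s: 20.6
tool_pos: [0.5527, 0.1563, 0.2461]
tcp_rot: [0.07, 0.998, -0.0, -0.0]
force: [0.1, 0.6, 0.3]
finger_gap: 0.599
```

```bash
python3 -c "
from rb import *
rp('pics/r4.png');check('side')"
```

```text
axis l,n -4.0 2.6 353 th [np.int64(116), np.int64(118), np.int64(120), np.int64(122), np.int64(124), np.int64(126), np.int64(128), np.int64(130)] [130. 102.] median 17.0 vis 38.0 130.0
front edge th [np.int64(162), np.int64(164), np.int64(192), np.int64(194), np.int64(196), np.int64(198)] [0.84 0.81] median 0.57
RIB pix angle -60.348066298342545 [np.int64(-68), np.int64(-64), np.int64(-60), np.int64(-56), np.int64(-4), np.int64(0), np.int64(4)] [162 158 142 133 115 114 113] [200. 201.]
side 351 green x [-39.2  99.9]
  x -45 -25 n top 18.6 l of top [-18.6 -12. ] l all [-19.5 -12. ]
  x -20 0 n top 18.7 l of top [-19.2  -2. ] l all [-22.5  -2.8]
  x 5 25 n top 18.6 l of top [-19.3   0.4] l all [-21.5   0.4]
  x 30 48 n top 17.5 l of top [-19.3   4.8] l all [-20.8   7.5]
  x 68 94 n top 13.1 l of top [-18.7   0.6] l all [-21.2  -0.3]
```

Call:
carry_out(
  motion=[
    [0,0,20,-0.12,0.2],
    [0,0,45,-0.24,0.2],
    [0,0,65,-0.35,0.2],
    [0,0,70,-0.35,0.2],
    [0,0,70,-0.35,0.2],
  ],
)

```text
time_s: 21.2
tool_pos: [0.5525, 0.1564, 0.1747]
tcp_rot: [-0.101, 0.995, -0.0, -0.001]
force: [-0.0, 0.0, 1.1]
finger_gap: 0.6
```

Call:
carry_out(
  motion=[
    [0,0,0,0,-1],
    [0,0,0,0,-1],
    [0,0,0,0,-1],
    [0,0,0,0.12,-1],
    [0,0,0,0.24,-1],
  ],
)

```text
time_s: 21.7
tool_pos: [0.5535, 0.1565, 0.1759]
tcp_rot: [0.02, 1.0, 0.0, 0.001]
force: [1.7, -0.5, 0.0]
finger_gap: 0.372
```

Call:
carry_out(
  motion=[
    [0,0,0,0.12,-1],
    [0,0,0,0.24,-1],
    [0,0,0,0.36,-1],
    [0,0,0,0.46,-1],
    [0,0,0,0.46,-1],
  ],
)

```text
time_s: 22.2
tool_pos: [0.5543, 0.1583, 0.1767]
tcp_rot: [0.246, 0.969, 0.003, 0.001]
force: [1.9, 9.7, 4.7]
finger_gap: 0.366
```

```bash
python3 -c "
from seat import *
o=robot.get_obs();print(o['tool_pos'],o['force'],o['torque'],o['finger_gap'])"
```

```text
[0.55432416 0.15833183 0.17670448] [1.90645433 9.70821735 4.72002436] [ 2.99364184 -0.95976813  0.92277096] 0.36564552870746236
```

Call:
carry_out(
  motion=[
    [0,0,0,0,0.2],
    [0,0,0,0,0.2],
    [0,0,-20,-0.1,0.2],
    [0,0,-45,-0.22,0.2],
    [0,0,-70,-0.35,0.2],
  ],
)

```text
time_s: 22.7
tool_pos: [0.5526, 0.1563, 0.246]
tcp_rot: [0.07, 0.998, -0.0, -0.0]
force: [0.2, -1.0, -0.1]
finger_gap: 0.599
```

```bash
python3 -c "
from rb import *
rp('pics/r5.png');check('side')"
```

```text
axis l,n -4.7 2.0 339 th [np.int64(90), np.int64(92), np.int64(94), np.int64(96), np.int64(98), np.int64(100), np.int64(102), np.int64(104)] [104.  88.] median 19.0 vis 36.0 130.0
front edge th [np.int64(316), np.int64(318), np.int64(320), np.int64(322), np.int64(324), np.int64(326)] [0.9  0.85] median 0.59
RIB pix angle -66.64864864864867 [np.int64(-88), np.int64(-84), np.int64(-12), np.int64(-8), np.int64(-4), np.int64(0), np.int64(4)] [159 156 139 139 138 137 135] [203. 203.]
side 363 green x [-40.7  99.3]
  x -45 -25 n top 18.9 l of top [-19.1  -8.9] l all [-21.   -9.1]
  x -20 0 n top 18.9 l of top [-19.7  -3.7] l all [-23.   -4.4]
  x 5 25 n top 18.5 l of top [-20.4  -0.6] l all [-21.6  -0.5]
  x 30 48 n top 17.8 l of top [-21.5   3.7] l all [-21.3   4.8]
  x 68 94 n top 13.4 l of top [-19.   -5.9] l all [-22.4  -9.5]
```

Call:
carry_out(
  motion=[
    [0,0,20,-0.12,0.2],
    [0,0,45,-0.24,0.2],
    [0,0,65,-0.35,0.2],
    [0,0,70,-0.35,0.2],
    [0,0,70,-0.35,0.2],
  ],
)

```text
time_s: 23.3
tool_pos: [0.5525, 0.1563, 0.1747]
tcp_rot: [-0.101, 0.995, -0.0, -0.001]
force: [0.7, 0.4, 0.6]
finger_gap: 0.602
```

Call:
carry_out(
  motion=[
    [0,0,0,0,-1],
    [0,0,0,0,-1],
    [0,0,0,0,-1],
    [0,0,0,0.12,-1],
    [0,0,0,0.24,-1],
  ],
)

```text
time_s: 23.8
tool_pos: [0.5541, 0.1564, 0.1763]
tcp_rot: [0.02, 1.0, -0.0, 0.001]
force: [0.9, -1.2, 6.0]
finger_gap: 0.378
```

```bash
python3 -c "
from seat import *
o=robot.get_obs();print(o['tool_pos'],o['force'],o['torque'],o['finger_gap'])"
```

```text
[0.55406587 0.1564379  0.17633761] [ 0.94247371 -1.21781796  6.0332874 ] [-0.51574515 -0.38078235  0.06167639] 0.3782584360162481
```

Call:
carry_out(
  motion=[
    [0,0,0,0.12,-1],
    [0,0,0,0.24,-1],
    [0,0,0,0.36,-1],
    [0,0,0,0.46,-1],
    [0,0,0,0.46,-1],
  ],
)

```text
time_s: 24.3
tool_pos: [0.5536, 0.1572, 0.1767]
tcp_rot: [0.246, 0.969, 0.001, 0.001]
force: [-2.1, 0.4, 11.0]
finger_gap: 0.367
```

```bash
python3 -c "
from seat import *
o=robot.get_obs();print(o['tool_pos'],o['force'],o['torque'],o['finger_gap'])"
```

```text
[0.55361976 0.15720651 0.17672086] [-2.09115451  0.35406994 10.99110847] [1.05481727 0.17595235 1.02813857] 0.36694873487870866
```

Call:
carry_out(
  motion=[
    [0,0,0,0,0.2],
    [0,0,0,0,0.2],
    [0,0,-20,-0.1,0.2],
    [0,0,-45,-0.22,0.2],
    [0,0,-70,-0.35,0.2],
  ],
)

```text
time_s: 24.8
tool_pos: [0.5526, 0.1565, 0.246]
tcp_rot: [0.07, 0.998, -0.0, -0.0]
force: [0.5, -0.1, 0.7]
finger_gap: 0.6
```

```bash
python3 -c "
from rb import *
rp('pics/r6.png');check('scene')"
```

```text
axis l,n -3.7 0.7 339 th [np.int64(90), np.int64(92), np.int64(94), np.int64(96), np.int64(98), np.int64(100), np.int64(102), np.int64(104)] [90. 69.] median 20.0 vis 36.0 134.0
front edge th [np.int64(320), np.int64(322), np.int64(324), np.int64(326), np.int64(328), np.int64(330)] [0.95 0.89] median 0.63
RIB pix angle -83.70219966159051 [np.int64(-92), np.int64(-88), np.int64(-84), np.int64(-80), np.int64(-4), np.int64(0), np.int64(4)] [157 155 130 125 116 114 113] [203. 203.]
scene 294 green x [-42.4  95.7]
  x -45 -25 n top 22.0 l of top [-22.    4.1] l all [-23.4   4.5]
  x -20 0 n top 20.5 l of top [-19.9   5.2] l all [-21.9   5. ]
  x 5 25 n top 20.0 l of top [-23.2   3.7] l all [-23.6   4.4]
  x 30 48 n top 18.2 l of top [-17.1   6.7] l all [-20.    8.1]
  x 68 94 n top 13.0 l of top [-18.6  -1.6] l all [-22.3  -3.5]
```

Run:
```python
from seat import *
out=[]
for cam in('scene','side'):
    i,_=read_camera(cam); u,v=proj(cam,[.59,.15,.1])[0].astype(int)
    out.append(cv2.resize(i[v-35:v+35,u-35:u+35],(400,400),interpolation=cv2.INTER_LANCZOS4))
w=cv2.resize(cv2.imread('pics/r6.png'),(200,200))
f=np.hstack(out)[:,:,::-1].copy(); g=np.zeros((600,800,3),np.uint8); g[:400]=f; g[400:,:200]=w
cv2.imwrite('pics/v11.png',g)
```

View pics/v11.png

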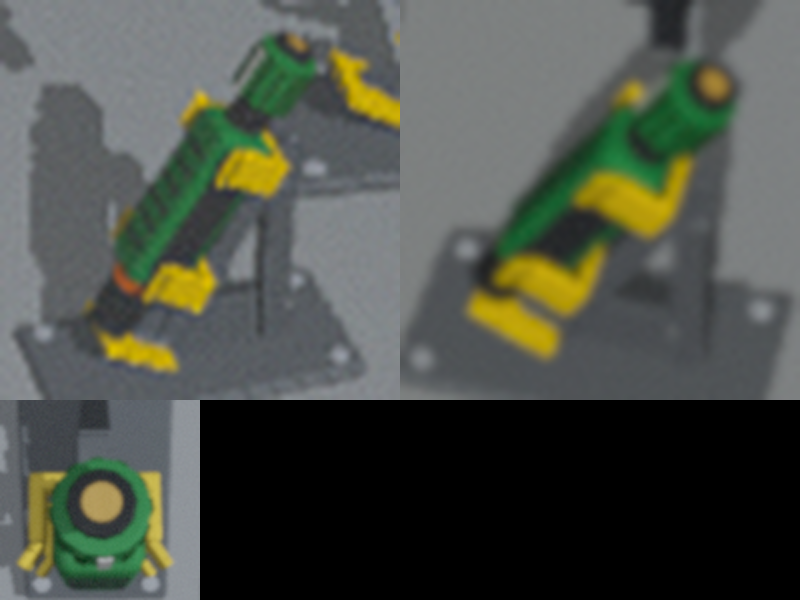

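Call:
carry_out(
  motion=[
    [0,0,20,0.12,0.2],
    [0,0,45,0.24,0.2],
    [0,0,65,0.35,0.2],
    [0,0,70,0.35,0.2],
    [0,0,70,0.35,0.2],
  ],
)

```text
time_s: 25.5
tool_pos: [0.5523, 0.1564, 0.1744]
tcp_rot: [0.243, 0.97, -0.0, -0.001]
force: [0.1, -0.1, 0.3]
finger_gap: 0.6
```

Call:
carry_out(
  motion=[
    [0,0,0,0,-1],
    [0,0,0,0,-1],
    [0,0,0,0,-1],
    [0,0,0,-0.12,-1],
    [0,0,0,-0.24,-1],
  ],
)

```text
time_s: 26.0
tool_pos: [0.5538, 0.1565, 0.176]
tcp_rot: [0.124, 0.992, 0.0, 0.001]
force: [2.9, 0.0, -0.9]
finger_gap: 0.374
```

Call:
carry_out(
  motion=[
    [0,0,0,-0.12,-1],
    [0,0,0,-0.24,-1],
    [0,0,0,-0.36,-1],
    [0,0,0,-0.46,-1],
    [0,0,0,-0.46,-1],
  ],
)

```text
time_s: 26.5
tool_pos: [0.5534, 0.155, 0.1764]
tcp_rot: [-0.104, 0.995, -0.002, 0.001]
force: [-2.5, -8.7, 8.4]
finger_gap: 0.365
```

Call:
carry_out(
  motion=[
    [0,0,0,0,0.2],
    [0,0,0,0,0.2],
    [0,0,-20,0.1,0.2],
    [0,0,-45,0.22,0.2],
    [0,0,-70,0.35,0.2],
  ],
)

```text
time_s: 27.0
tool_pos: [0.5527, 0.1567, 0.2461]
tcp_rot: [0.074, 0.997, 0.0, -0.0]
force: [0.5, 0.7, -0.3]
finger_gap: 0.6
```

```bash
python3 -c "
from rb import *
rp('pics/r7.png');check('scene')"
```

```text
axis l,n -0.5 1.4 348 th [np.int64(120), np.int64(122), np.int64(124), np.int64(126), np.int64(128), np.int64(130), np.int64(132), np.int64(134)] [107.  74.] median 17.0 vis 48.00000000000001 144.0
front edge th [np.int64(318), np.int64(320), np.int64(322), np.int64(324), np.int64(326), np.int64(328)] [0.92 0.85] median 0.58
RIB pix angle -55.7863167760075 [np.int64(-64), np.int64(-60), np.int64(-56), np.int64(-52), np.int64(-48), np.int64(36), np.int64(40)] [165 153 150 113 111  96  96] [202. 201.]
scene 297 green x [-43.3  96.1]
  x -45 -25 n top 20.9 l of top [-22.    3.1] l all [-23.8   3.1]
  x -20 0 n top 20.1 l of top [-22.5   5.4] l all [-22.3   5. ]
  x 5 25 n top 19.4 l of top [-20.8   4.2] l all [-22.9   4.1]
  x 30 48 n top 18.9 l of top [-20.2   4.3] l all [-21.6   6.7]
  x 68 94 n top 15.2 l of top [-6.7  2. ] l all [-19.1   2.1]
```

Call:
carry_out(
  motion=[
    [0,0,20,0.12,0.2],
    [0,0,45,0.24,0.2],
    [0,0,65,0.35,0.2],
    [0,0,70,0.35,0.2],
    [0,0,70,0.35,0.2],
  ],
)

```text
time_s: 27.6
tool_pos: [0.5526, 0.1566, 0.1747]
tcp_rot: [0.242, 0.97, -0.0, -0.001]
force: [0.1, 0.9, 0.0]
finger_gap: 0.604
```

Call:
carry_out(
  motion=[
    [0,0,0,0,-1],
    [0,0,0,0,-1],
    [0,0,0,0,-1],
    [0,0,0,-0.12,-1],
    [0,0,0,-0.24,-1],
  ],
)

```text
time_s: 28.1
tool_pos: [0.5535, 0.1565, 0.1759]
tcp_rot: [0.124, 0.992, 0.0, 0.001]
force: [2.4, 0.9, -0.4]
finger_gap: 0.373
```

Call:
carry_out(
  motion=[
    [0,0,0,-0.12,-1],
    [0,0,0,-0.24,-1],
    [0,0,0,-0.36,-1],
    [0,0,0,-0.46,-1],
    [0,0,0,-0.46,-1],
  ],
)

```text
time_s: 28.6
tool_pos: [0.5535, 0.155, 0.1762]
tcp_rot: [-0.104, 0.995, -0.002, 0.001]
force: [-0.3, -8.3, 7.7]
finger_gap: 0.368
```

Call:
carry_out(
  motion=[
    [0,0,0,0,0.2],
    [0,0,0,0,0.2],
    [0,0,-20,0.1,0.2],
    [0,0,-45,0.22,0.2],
    [0,0,-70,0.35,0.2],
  ],
)

```text
time_s: 29.1
tool_pos: [0.5527, 0.1567, 0.2461]
tcp_rot: [0.074, 0.997, 0.0, -0.0]
force: [0.4, -0.4, -1.1]
finger_gap: 0.6
```

```bash
python3 -c "
from rb import *
rp('pics/r8.png')"
```

```text
axis l,n -0.5 2.0 345 th [np.int64(130), np.int64(132), np.int64(134), np.int64(136), np.int64(138), np.int64(140), np.int64(142), np.int64(144)] [27. 20.] median 16.0 vis 48.00000000000001 144.0
front edge th [np.int64(318), np.int64(320), np.int64(322), np.int64(324), np.int64(326), np.int64(328)] [0.89 0.86] median 0.56
RIB pix angle -28.266936299292208 [np.int64(-36), np.int64(-32), np.int64(-28), np.int64(-24), np.int64(-20), np.int64(44), np.int64(92)] [158 147 146 119 109  97  96] [202. 200.]
```

Call:
carry_out(
  motion=[
    [0,0,20,0.12,0.2],
    [0,0,45,0.24,0.2],
    [0,0,65,0.35,0.2],
    [0,0,70,0.35,0.2],
    [0,0,70,0.35,0.2],
  ],
)

```text
time_s: 29.65
tool_pos: [0.5527, 0.1566, 0.175]
tcp_rot: [0.243, 0.97, -0.0, -0.001]
force: [0.5, 0.5, 0.9]
finger_gap: 0.602
```

Call:
carry_out(
  motion=[
    [0,0,0,0,-1],
    [0,0,0,0,-1],
    [0,0,0,0,-1],
    [0,0,0,-0.12,-1],
    [0,0,0,-0.24,-1],
  ],
)

```text
time_s: 30.15
tool_pos: [0.5537, 0.1565, 0.176]
tcp_rot: [0.124, 0.992, 0.0, 0.001]
force: [3.5, -0.4, -2.2]
finger_gap: 0.377
```

Call:
carry_out(
  motion=[
    [0,0,0,-0.12,-1],
    [0,0,0,-0.24,-1],
    [0,0,0,-0.36,-1],
    [0,0,0,-0.46,-1],
    [0,0,0,-0.46,-1],
  ],
)

```text
time_s: 30.65
tool_pos: [0.5536, 0.155, 0.1763]
tcp_rot: [-0.104, 0.995, -0.002, 0.001]
force: [-1.7, -7.3, 8.0]
finger_gap: 0.368
```

Call:
carry_out(
  motion=[
    [0,0,0,0,0.2],
    [0,0,0,0,0.2],
    [0,0,-20,0.1,0.2],
    [0,0,-45,0.22,0.2],
    [0,0,-70,0.35,0.2],
  ],
)

```text
time_s: 31.15
tool_pos: [0.5527, 0.1567, 0.246]
tcp_rot: [0.074, 0.997, 0.0, -0.0]
force: [0.7, 0.6, 1.8]
finger_gap: 0.598
```

```bash
python3 -c "
from rb import *
rp('pics/r9.png');check('scene')"
```

```text
axis l,n -0.5 2.0 344 th [np.int64(130), np.int64(132), np.int64(134), np.int64(136), np.int64(138), np.int64(140), np.int64(142), np.int64(144)] [26. 22.] median 19.0 vis 48.00000000000001 144.0
front edge th [np.int64(320), np.int64(322), np.int64(324), np.int64(326), np.int64(328), np.int64(330)] [0.97 0.94] median 0.59
RIB pix angle -0.14211076280041793 [np.int64(-12), np.int64(-8), np.int64(-4), np.int64(0), np.int64(4), np.int64(8), np.int64(40)] [148 144 141 122 121 101  98] [203. 204.]
scene 296 green x [-41.6  96.4]
  x -45 -25 n top 19.9 l of top [-22.    5.6] l all [-23.6   5.4]
  x -20 0 n top 18.6 l of top [-20.7   4. ] l all [-23.3   3.8]
  x 5 25 n top 17.5 l of top [-20.7   6.1] l all [-22.1   6.2]
  x 30 48 n top 18.9 l of top [-19.7   5.9] l all [-21.9   9.6]
  x 68 94 n top 16.0 l of top [-15.3   1.5] l all [-16.9   0.9]
```

Call:
carry_out(
  motion=[
    [0,0,20,0.12,0.2],
    [0,0,45,0.24,0.2],
    [0,0,65,0.35,0.2],
    [0,0,70,0.35,0.2],
    [0,0,70,0.35,0.2],
  ],
)

```text
time_s: 31.75
tool_pos: [0.5525, 0.1565, 0.1747]
tcp_rot: [0.242, 0.97, -0.0, -0.001]
force: [0.1, -0.1, -0.3]
finger_gap: 0.601
```

Call:
carry_out(
  motion=[
    [0,0,0,0,-1],
    [0,0,0,0,-1],
    [0,0,0,0,-1],
    [0,0,0,-0.12,-1],
    [0,0,0,-0.24,-1],
  ],
)

```text
time_s: 32.25
tool_pos: [0.5537, 0.1566, 0.176]
tcp_rot: [0.124, 0.992, 0.0, 0.001]
force: [3.2, 0.3, -0.3]
finger_gap: 0.375
```

Call:
carry_out(
  motion=[
    [0,0,0,-0.12,-1],
    [0,0,0,-0.24,-1],
    [0,0,0,-0.36,-1],
    [0,0,0,-0.46,-1],
    [0,0,0,-0.46,-1],
  ],
)

```text
time_s: 32.75
tool_pos: [0.5533, 0.1549, 0.1762]
tcp_rot: [-0.104, 0.995, -0.002, 0.001]
force: [-1.9, -9.5, 7.7]
finger_gap: 0.37
```

Call:
carry_out(
  motion=[
    [0,0,0,0,0.2],
    [0,0,0,0,0.2],
    [0,0,-20,0.1,0.2],
    [0,0,-45,0.22,0.2],
    [0,0,-70,0.35,0.2],
  ],
)

```text
time_s: 33.25
tool_pos: [0.5527, 0.1567, 0.2461]
tcp_rot: [0.074, 0.997, 0.0, -0.0]
force: [0.4, 0.4, 0.4]
finger_gap: 0.601
```

```bash
python3 -c "
from rb import *
rp('pics/r10.png');check('scene');check('side');check('wrist')"
```

```text
axis l,n -0.5 2.0 343 th [np.int64(128), np.int64(132), np.int64(134), np.int64(136), np.int64(138), np.int64(140), np.int64(142), np.int64(144)] [24. 21.] median 19.0 vis 48.00000000000001 144.0
front edge th [np.int64(318), np.int64(322), np.int64(324), np.int64(326), np.int64(328), np.int64(330)] [0.88 0.85] median 0.57
RIB pix angle 31.175303197353912 [np.int64(20), np.int64(24), np.int64(28), np.int64(32), np.int64(36), np.int64(40), np.int64(44)] [142 141 132 131 115  98  96] [201. 202.]
scene 303 green x [-42.8  96.9]
  x -45 -25 n top 20.0 l of top [-19.9   4.4] l all [-21.1   6.4]
  x -20 0 n top 18.3 l of top [-19.4   5.1] l all [-21.7   5.1]
  x 5 25 n top 18.8 l of top [-18.7   4.2] l all [-21.7   3.8]
  x 30 48 n top 18.3 l of top [-18.1   6.9] l all [-21.    7.1]
  x 68 94 n top 16.2 l of top [-15.   0.] l all [-20.8  -1.9]
side 376 green x [-37.4  99.1]
  x -45 -25 n top 19.0 l of top [-20.9  -5. ] l all [-22.1  -5. ]
  x -20 0 n top 19.0 l of top [-20.2  -6.8] l all [-23.8  -6.8]
  x 5 25 n top 18.7 l of top [-19.4  -0.2] l all [-22.4  -0.2]
  x 30 48 n top 17.9 l of top [-18.6   6.5] l all [-19.9   8.9]
  x 68 94 n top 15.8 l of top [-12.8   0.5] l all [-18.6  -2.2]
wrist 1537 green x [ 33.  100.9]
  x 30 48 n top 16.1 l of top [-15.6  12.7] l all [-17.7  14.4]
  x 68 94 n top 14.9 l of top [-10.9   8. ] l all [-15.   14.3]
```

Call:
carry_out(
  motion=[
    [0,0,-20,0,0.2],
    [0,0,-50,0,0.2],
    [0,0,-80,0,0.2],
    [0,0,-80,0,0.2],
    [0,0,-80,0,0.2],
  ],
)

```text
time_s: 33.95
tool_pos: [0.553, 0.1566, 0.3245]
tcp_rot: [0.071, 0.997, 0.0, -0.0]
force: [-0.3, -0.1, -0.7]
finger_gap: 0.596
```

Run:
```python
from seat import *
out=[]
for cam in('scene','side'):
    check(cam); i,_=read_camera(cam); u,v=proj(cam,[.59,.15,.1])[0].astype(int)
    out.append(cv2.resize(i[v-35:v+35,u-35:u+35],(400,400),interpolation=cv2.INTER_LANCZOS4))
    for n in('fork','pump','saucer'):
        r=search_frame(cam,n)[:1]; print(n,[np.round(k['rect']) for k in r])
w,_=read_camera('wrist'); f=np.zeros((600,800,3),np.uint8); f[:400]=np.hstack(out); u,v=proj('wrist',[.58,.155,.12])[0].astype(int)
f[400:,:200]=cv2.resize(w[max(v-50,0):v+50,u-50:u+50],(200,200),interpolation=cv2.INTER_CUBIC)
cv2.imwrite('pics/v12.png',f[:,:,::-1])
```

```text
scene 301 green x [-42.1  96.9]
  x -45 -25 n top 18.9 l of top [-24.1   4.7] l all [-24.4   5. ]
  x -20 0 n top 18.3 l of top [-20.7   8. ] l all [-21.6   8. ]
  x 5 25 n top 18.7 l of top [-20.5   5.1] l all [-22.5   5.1]
  x 30 48 n top 19.0 l of top [-22.    6.2] l all [-22.8   7.6]
  x 68 94 n top 15.2 l of top [-15.8   0.9] l all [-19.4   1.1]
fork [array([298., 272., 396., 312.])]
pump [array([172., 153., 258., 177.])]
saucer [array([181., 214., 230., 244.])]
side 378 green x [-37.2 100.6]
  x -45 -25 n top 18.8 l of top [-20.5  -8.5] l all [-22.1  -8.5]
  x -20 0 n top 18.8 l of top [-20.4  -4.8] l all [-23.8  -4.8]
  x 5 25 n top 18.5 l of top [-19.4   0.2] l all [-23.1   0.3]
  x 30 48 n top 17.8 l of top [-19.1   7.4] l all [-20.4   6.9]
  x 68 94 n top 15.2 l of top [-13.7  -0.8] l all [-19.1  -2.6]
fork [array([230., 305., 354., 352.])]
pump [array([239., 110., 335., 129.])]
saucer [array([193., 172., 242., 204.])]
```

View pics/v12.png

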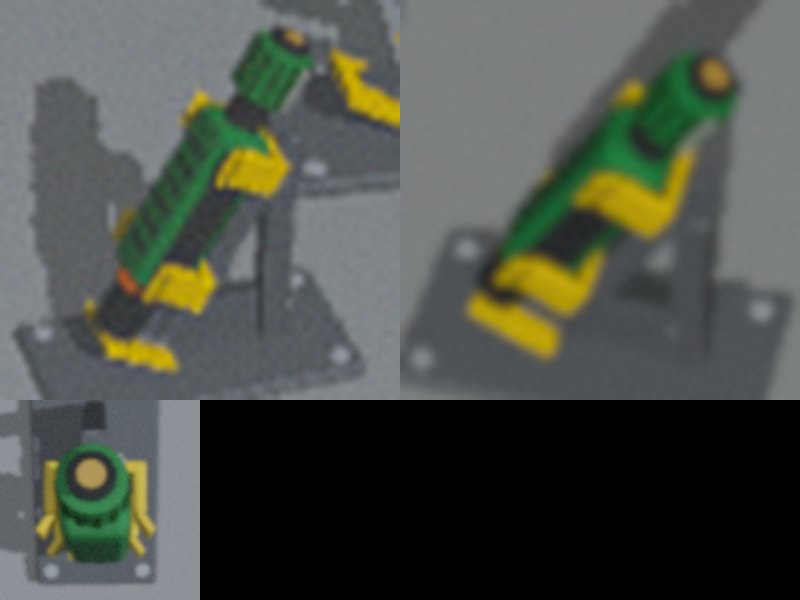

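The picture shows the nozzle in both saddles with its tail on the foot stop. The white rib is on the under-right edge, about (285,95) in the scene crop. The fork, pump and saucer have not moved.

```bash
python3 -c "
from rig import workorder; print(workorder.job_done())"
```

```text
the job is handed in; nothing more can be done
None
```

The nozzle is lying in the smallest rest, nose up with its tail on the foot stop. I shut its ring to the stop, opened it again by four clicks, and handed the job in at about 34 s of the 67 s allowed.

- **Placing:** The first try caught on its lower end and tilted the nozzle to about 50 degrees. I lifted it and let go a little higher, and it dropped and slid into place. The last height readings along the grip agree within about 1 mm, so it lies flat in both saddles. It sits about 2–3 mm to one side at the nose, roughly 1 degree, which I left.
- **Shutting:** I turned the ring clockwise in five strokes of one click each, read from the white rib in the wrist camera. A sixth stroke left the rib where it was. The wrist torque did not show the stop clearly, because the tilted grip gave 0.7–0.9 N m on every stroke and 1.0 N m at the stop. The stop therefore rests on the unmoved rib, plus the five-click limit on the starting position.
- **Opening:** Four anticlockwise strokes moved the rib from about -86 to -60, -31, -3 and +27 degrees. That is one click each, though the first step reads a few degrees short because the rib is seen at an angle there.
- **At the end:** The gripper was open, clear above the nozzle and touching nothing. The pump, saucer and fork were where they started, to within the detectors' few-pixel scatter.

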